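# Clip the trolley wheel onto its axle

## Robot

A 6-joint arm with a two-finger parallel gripper is mounted at the origin on the work surface. World frame = base frame: x ahead of the robot, y to its left, z up, the work surface at z = 0. Lengths are in m, angles in degrees, forces in N, time in s.
With the tool pointing down it reaches from about 0.325 to 0.775 m from the base axis. Payload 9.3 kg.
Tool frame: the origin (TCP) lies midway between the tips of the shut fingers; the grasp point (between the pads) lies 19 mm behind it (r.grip_depth is the distance from the TCP to the grasp point, in m); z points along the fingers, y is the direction in which the jaws open and shut (so a half turn about z gives the same grasp; the last joint's range is limited). The gripper opens to 85 mm and grips with 20 to 120 N. Pads are 22 mm wide; open, the fingers measure 114 mm over their backs; the gripper's body (76 mm by 85 mm) begins 54 mm behind the grasp point. The pads swing forward as they close: fully open they stand 13 mm farther back than shut.
Start: joints at [-82.483, 14.817, 1.232, 76.415, 0, 81.257], TCP at [0.154, -0.528, 0.231] pointing down, gripper open.
Joint ranges: [-174.27, 174.27], [-52.1, 104.24], [-59.71, 78.15], [-110.17, 111.67], [-87.03, 83.33], [-180, 180]. Speed limits (degrees/s): [127.2, 127.2, 159.86, 180, 180, 180].

## Interface

Orientations are given as a 3x3 rotation matrix whose columns are the frame's x, y, z axes.
In Python, from station import r, imaging, finder gives the robot as it stands.
- The arm moves only by the tool send_rows, never from a script. Its argument "rows" is a list of rows, each an object of numbers: "tx", "ty", "tz": the shift along the tool's x, y, z in cm; "spin": the turn about the tool's z in rad. A call has exactly 8 rows; each row shifts and turns the commanded pose from where the row before left it, along the tool's axes as they then stand; what a row does not reach is not made up. A row lasts 1/10 s, in which the tool goes at most 50 mm and 8.59 degrees, less where a joint would pass 70% of its speed; a pose out of reach is approached as far as the arm can. A call with a gripper value outside its range is refused whole. "gripper" is the closure in counts, from 0 (fully open) to 255 (shut), set as the call begins (left out, the last holds). The fingers move at their own pace and stop on an object; "newtons" is the grip in N (left out, the last holds). Time passes only in rows, so rows that do not move let the fingers close, or fill a call up. It gives the time, the measured TCP pose, the force and the opening at its end, in the units of the state.
- r.read_state(): the state, without advancing time (a new reading comes with each control period).
- imaging.camera(name): name is "scene" or "side" or "wrist"; returns the picture (384x512x3 uint8, red, green, blue); there is no depth.
- imaging.get_calibration(name): a dict with "fx", "fy", "cx", "cy" (pixels), "R" (3x3) and "t" (3): a world point X has camera coordinates R X + t. Camera axes: x right, y down, z forward; pixel columns grow to the right and rows downward; lengths in m; the calibration is good to about 2 mm. A picture is of the moment at which its call begins: read the wrist's pose just before it. get_calibration takes no time and is no camera call; for the wrist camera it gives the pose at the moment of the call.
- r.hand_in(): hands the job in, once; it reports no verdict.
Trained networks look in the newest picture that a camera, given by its name, has taken for a name from the list of things; names that differ only in an ending like _2 or _b are one class to them, and where a whole thing is asked for, a point or a joint stands for the part that bears it (a point fixed in the world has none). Each returns a list of dicts, best first, with "score" (0 to 1); they miss things now and then, are a little off and sometimes report something else, mostly with a low value. They report only what shows in the picture. A call takes as long as a camera call.
- finder.cut_out(camera, thing): "region" (384x512 bool, what is visible of it) and "rect" ([centre column, centre row, width, height] in pixels, round what is visible of it).
The state is a dict: "t": time; "qpos": joint angles; "joint_velocities": joint speeds; "effort": joint torques, N m; "tcp_pos": TCP position; "tool_rot": TCP orientation; "contact_force": force on the tool from outside, world axes, zero at the start; "torque": the same for the moment, N m; "gripper_width": opening from 0.0 (shut) to 1.0 (fully open).
Only numpy, scipy, OpenCV 4.12 (cv2) and the standard library are available. Lean on these libraries where they do the work, as an engineer would, in place of code of your own. Each camera call takes 0.05 s, during which the arm holds its last target.

## Task

Pick up the loose spring clip by its orange fin, lay it flat on the hub face of the trolley wheel with its mouth towards the axle, coming in from the open side of the blue collar, and push it sideways into the axle groove until it snaps fully home. Feel your way gently: the axle slides back in its slot before it bears, the clip takes about 7 to 9 N to snap in, and it must never be pressed against the wheel or axle with more than 25 N. Let go of it and leave the level, the torch and the hook tile where they are.

Things in the scene. Friction and masses are not known exactly. Their poses are not given: they have to be found in the camera images.
- clip_fin (a point): Centre of the upright orange fin of the loose spring clip (54 g, lying flat, z up): 26 mm along x, 10 mm thick along y, 40 mm high; this point is 20 mm above the clip's underside. Axes are the clip's: x points from fin to mouth, the way it is pushed on. The dark steel part, 6 mm thick and 42 mm wide over its bridge, begins 13 mm ahead of this point.
- clip_seat (a point): Centre of the clip's round seat, 33 mm ahead (+x) of the fin's centre and 3 mm above the clip's underside; same axes. The mouth opens to +x between two sprung legs, 9 mm apart at the lips (7 mm ahead), whose flared tips reach 20 mm ahead and 20 mm to each side. When seated this point is on the axle's axis.
- axle_groove (a point): On the axis of the upright steel axle, half-way up its groove (9 mm high, core 14 mm in diameter; head above it 24 mm in diameter, 9 mm high). The clip goes in along this frame's +x (z up). Pushed that way with about 3 N the axle and wheel first slide back in a slot, 10 to 38 mm, how far is not seen; at the slot's end they bear, giving a few mm more on a rubber bush.
- mount: Wooden clamp lying on the shelf and holding a scrap block, 36 mm high, with the slotted plate from which the axle stands up; fixed. Origin on the shelf, within 20 mm of being under the axle; 170 mm along its x (same as the axle's), about 210 mm along y with its handles.
- level: Steel spirit level, 400 x 22 x 50 mm, standing on its edge, long axis along its x; origin under its centre. Not to be moved.
- torch: Yellow plastic torch lying along its x, 170 mm long, 52 mm across its head; origin on the shelf near its middle. Not to be moved.
- tile: White ceramic tile, 100 x 100 x 9 mm, lying flat with its hook up (48 mm high); origin under its centre. Not to be moved.
- hub_face (a point): On the axle's axis at the height of the flat white hub face, the groove's floor (84 mm in diameter, 70 mm above the shelf, 4.5 mm below axle_groove); same axes. A blue collar 12 mm high, inner radius 36 mm, stands on it round the +x half; the open side is -x. The clip lying on it has 3 mm of play under the axle's head. The black tyre is 120 mm in diameter, top 65 mm above the shelf.

How it is judged (in metres and radians):
On the way, in this order (a step that is already met when the one before it is completed fails the run):
1. the clip is picked up, clear of the shelf (height (world z) of clip_seat above 0.04 m), for 0.2 s.
2. the clip has snapped fully into the groove (horizontal distance between clip_seat and axle_groove below 0.0025 m and z of clip_seat in the frame of axle_groove between -0.004 and 0.003 m), for 0.2 s.
At the end, for the whole second after the job is handed in: The clip's seat centre lies within 2.5 mm of the axle's axis, in the groove (its mid-height from 4 mm below to 3 mm above the groove's middle), the clip flat within 0.12 rad and let go (all of step 2 and angle between clip_seat's own z axis and vertical below 0.12 rad); the robot touches nothing.
It fails at once if the clip is pressed on the wheel or axle with more than 25 N (contact force between clip and mount above 25 N).
It fails at once if the level is moved by more than 15 mm (distance of level from where it was at the start of the episode above 0.015 m).
It fails at once if the torch is moved by more than 15 mm (distance of torch from where it was at the start of the episode above 0.015 m).
It fails at once if the tile is moved by more than 15 mm (distance of tile from where it was at the start of the episode above 0.015 m).
It also fails if it takes over 70 s, if anything falls off the work surface, if the arm or the gripper's body presses on something with over 40 N, if the wrist force passes 120 N, or if a joint passes its speed limit or range.

## Working session

There is one attempt and no reset: what is moved stays moved. The work goes in short steps, Python scripts to look and compute and a tool call to move; the robot and the scene stay as the last step left them, time stands still between calls to the robot, and variables do not carry over. Pictures are saved under pics/ and viewed, and the job is handed in when it is done.

Besides the shell and the picture viewer there is one more tool, called as name(argument=value, ...) on one line, values as JSON. send_rows: Moves the arm, as the interface text tells. Its arguments: {"type":"object","properties":{"rows":{"type":"array"},"gripper":{"type":"number"},"newtons":{"type":"number"}},"required":["rows"]}

```bash
ls; mkdir -p pics
python3 - <<'E'
from station import r, imaging, finder
import cv2, numpy as np
s=r.read_state(); print(s)
for n in ["scene","side","wrist"]:
    im=imaging.camera(n); cv2.imwrite(f"pics/{n}0.png",im[:,:,::-1]); c=imaging.get_calibration(n)
    print(n,c)
    for th in ["clip_fin","axle_groove","mount","level","torch","tile"]:
        try:
            d=finder.cut_out(n,th); print(th,[(round(x['score'],2),np.round(x['rect']).tolist()) for x in d[:3]])
        except Exception as e: print(th,e)
print(r.read_state()['t'])
E
```

```text
pics
{'t': 0.0, 'qpos': array([-8.24834831e+01,  1.48513388e+01,  1.18948696e+00,  7.64142854e+01,
        4.67575953e-04,  8.12563351e+01]), 'joint_velocities': array([-0.0304636 , -0.05089933,  0.06432466,  0.04148346,  0.0006935 ,
        0.1085695 ]), 'effort': array([-3.41181903e-04, -5.55641663e+01,  3.44525850e+01,  1.37268333e-02,
       -2.09055975e-04, -1.54831480e-05]), 'tcp_pos': array([ 0.15395861, -0.52772892,  0.23065882]), 'tool_rot': array([[ 9.60000131e-01,  2.79999501e-01, -1.65738050e-04],
       [ 2.79999472e-01, -9.59999249e-01,  1.31849251e-03],
       [ 2.10068843e-04, -1.31215955e-03, -9.99999117e-01]]), 'contact_force': array([ 0.7615709 , -0.21038888, -0.01856332]), 'torque': array([0.02446733, 0.01399332, 0.02023219]), 'gripper_width': 1.0048044322704641}
scene {'fx': 447.00027716423625, 'fy': 447.00027716423625, 'cx': 261.52883769151197, 'cy': 193.6018545826005, 'R': array([[ 0.70944892,  0.70468085,  0.0103507 ],
       [ 0.52873071, -0.5224828 , -0.66892119],
       [-0.46596789,  0.48003815, -0.74326126]]), 't': array([-0.4106382 , -0.27309151,  1.6020
[... 638 characters left out ...]
 [292.0, 171.0, 9.0, 6.0])]
axle_groove [(0.59, [240.0, 225.0, 39.0, 35.0])]
mount [(0.57, [243.0, 231.0, 85.0, 66.0]), (0.29, [224.0, 178.0, 109.0, 46.0])]
level [(0.76, [224.0, 177.0, 108.0, 48.0])]
torch [(0.91, [227.0, 331.0, 61.0, 52.0])]
tile [(0.63, [359.0, 149.0, 26.0, 18.0])]
wrist {'fx': 276.3197774933346, 'fy': 276.3197774933346, 'cx': 253.0311849855933, 'cy': 190.35126562703982, 'R': array([[ 2.78699795e-01, -9.60378080e-01, -6.05990118e-04],
       [-9.12134628e-01, -2.64897012e-01,  3.12793852e-01],
       [-3.00560884e-01, -8.66228380e-02, -9.49820846e-01]]), 't': array([-0.55043007, -0.0401655 ,  0.37991779])}
clip_fin []
axle_groove []
mount []
level []
torch []
tile []
1.05
```

Run:
```python
import cv2
a=cv2.imread("pics/scene0.png");b=cv2.imread("pics/side0.png")
cv2.imwrite("pics/a.png",cv2.resize(a[60:330,60:410],None,fx=2.2,fy=2.2,interpolation=cv2.INTER_CUBIC))
cv2.imwrite("pics/b.png",cv2.resize(b[100:370,130:430],None,fx=2.2,fy=2.2,interpolation=cv2.INTER_CUBIC))
```

```text
(no output)
```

View pics/a.png

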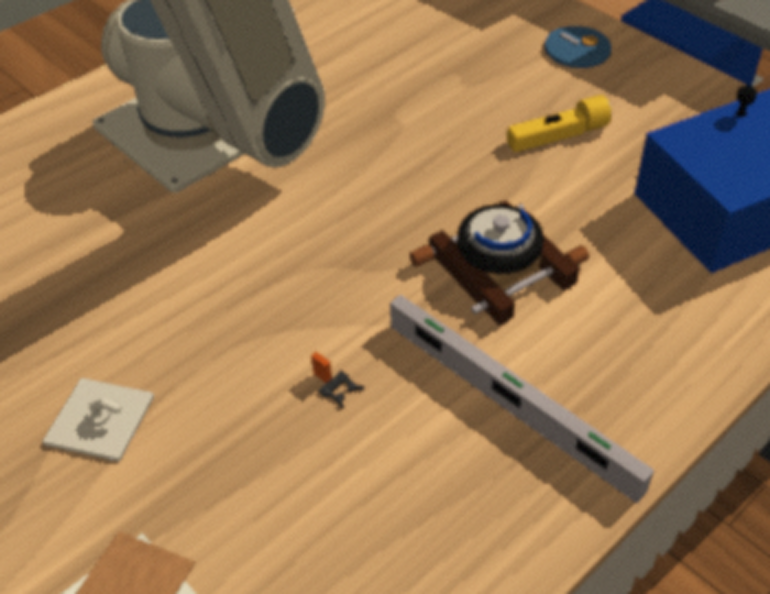

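View pics/b.png

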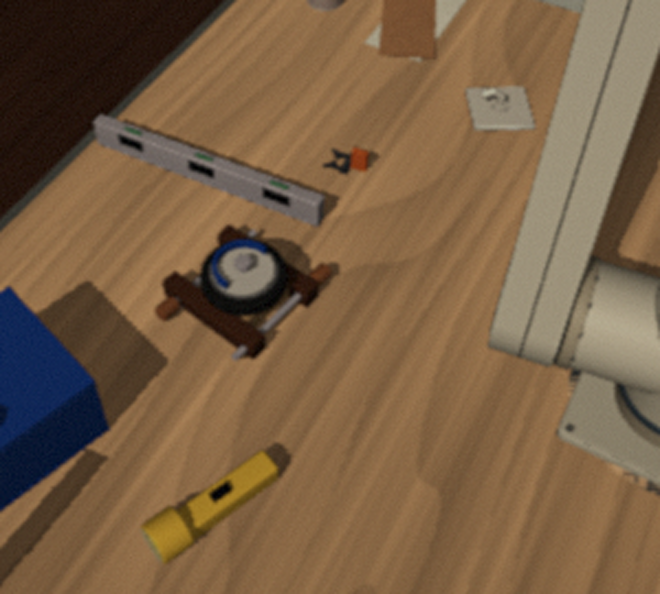

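View pics/wrist0.png

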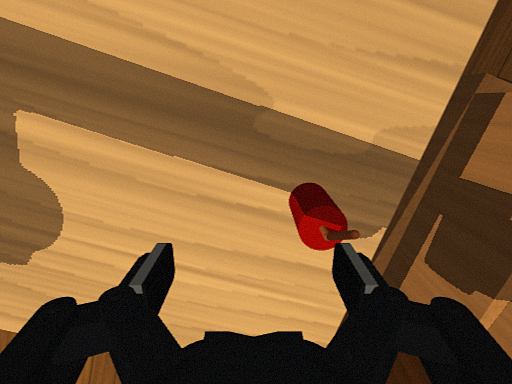

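The scene picture shows the clip near crop pixel (330,378), the wheel at (500,228) and the level between (395,305) and (645,490). The torch is at (560,125) and the tile at (100,420). The side picture agrees with this layout. Next I turn these pixels into positions.

```bash
cat > h.py <<'E'
import numpy as np, cv2
from station import r, imaging, finder
def ray(c,u,v):
    d=c['R'].T@np.array([(u-c['cx'])/c['fx'],(v-c['cy'])/c['fy'],1]); o=-c['R'].T@c['t']; return o,d
def onz(c,u,v,z):
    o,d=ray(c,u,v); return o+d*(z-o[2])/d[2]
def proj(c,X):
    p=c['R']@np.asarray(X)+c['t']; return np.array([c['fx']*p[0]/p[2]+c['cx'],c['fy']*p[1]/p[2]+c['cy']])
E
python3 - <<'E'
from h import *
A=imaging.get_calibration("scene");B=imaging.get_calibration("side")
a=lambda x,y,z:np.round(onz(A,x/2.2+60,y/2.2+60,z)*1000)
b=lambda x,y,z:np.round(onz(B,x/2.2+130,y/2.2+100,z)*1000)
print("fin",a(321,355,.04),b(360,152,.04))
print("fin base",a(323,380,.0))
print("seat",a(342,390,.004),b(342,161,.004))
print("tips",a(338,405,.004),a(361,387,.004),b(326,163,.004),b(337,151,.004))
print("axle top",a(501,219,.088),b(246,260,.088))
print("tyre ctr",a(500,236,.065),b(244,277,.065))
print("level ends top",a(398,300,.05),a(645,475,.05),b(320,201,.05),b(100,122,.05))
print("tile",a(98,420,.009),b(500,108,.009))
print("torch",a(515,138,.026),a(595,112,.026),b(270,470,.026),b(165,530,.026))
print("mount", a(440,240,.036),a(505,305,.036),a(570,275,.036),b(170,280,.036),b(258,345,.036),b(310,290,.036))
for n in("scene","side"):
    im=imaging.camera(n); cv2.imwrite(f"pics/{n}1.png",im[:,:,::-1])
a=cv2.imread("pics/scene1.png");b=cv2.imread("pics/side1.png")
cv2.imwrite("pics/c.png",np.hstack([cv2.resize(a[140:210,240:330],(390,303),interpolation=cv2.INTER_CUBIC),cv2.resize(b[195:265,195:285],(390,303),interpolation=cv2.INTER_CUBIC)]))
E
```

```text
fin [ 537. -177.   40.] [ 538. -176.   40.]
fin base [ 544. -184.    0.]
seat [ 575. -179.    4.] [ 568. -177.    4.]
tips [ 589. -197.    4.] [ 589. -158.    4.] [ 588. -160.    4.] [ 586. -193.    4.]
axle top [561. 128.  88.] [558. 126.  88.]
tyre ctr [568. 120.  65.] [556. 137.  65.]
level ends top [545. -51.  50.] [934. -34.  50.] [539. -47.  50.] [925. -24.  50.]
tile [ 402. -423.    9.] [ 394. -412.    9.]
torch [410. 330.  26.] [457. 472.  26.] [394. 344.  26.] [461. 466.  26.]
mount [495.  77.  36.] [641.  52.  36.] [667. 155.  36.] [655. 174.  36.] [494. 205.  36.] [478.  93.  36.]
```

View pics/c.png

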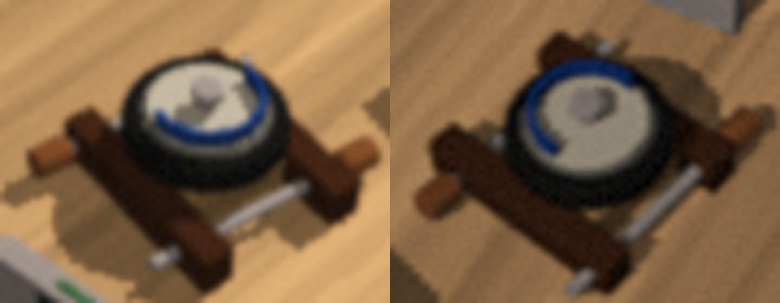

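send_rows(rows=[{"spin": 0.14}, {"spin": 0.145}, {"tx": 4, "ty": -4}, {"tx": 4, "ty": -4}, {"tx": 4, "ty": -4}, {"tx": 4, "ty": -4}, {"tx": 4, "ty": -4}, {"tx": 4, "ty": -4}], gripper=0)

```text
validation failed for argument at $.ro...
```

send_rows(rows=[{"tx": 3, "ty": -3}, {"tx": 3, "ty": -3}, {"tx": 3, "ty": -2.5}, {"tx": 3, "ty": -2}, {}, {}, {}, {}])

```text
validation failed for argument at $.ro...
```

```bash
cat > look.py <<'E'
from h import *
import sys
s=r.read_state(); c=imaging.get_calibration("wrist"); im=imaging.camera("wrist")
cv2.imwrite(f"pics/{sys.argv[1]}.png",im[:,:,::-1])
import pickle; pickle.dump((c,s),open(f"pics/{sys.argv[1]}.pkl","wb"))
R=s['tool_rot']; print(s['t'],np.round(s['tcp_pos'],4),"yaw",np.degrees(np.arctan2(R[1,0],R[0,0])).round(2),"F",s['contact_force'].round(2),s['gripper_width'])
print("cam",-c['R'].T@c['t'])
E
python3 look.py w1
```

```text
1.15 [ 0.154  -0.528   0.2313] yaw 16.26 F [-0.3   0.08 -0.06] 0.9980799541460675
cam [ 0.2309575  -0.50635701  0.3730699 ]
```

View pics/w1.png

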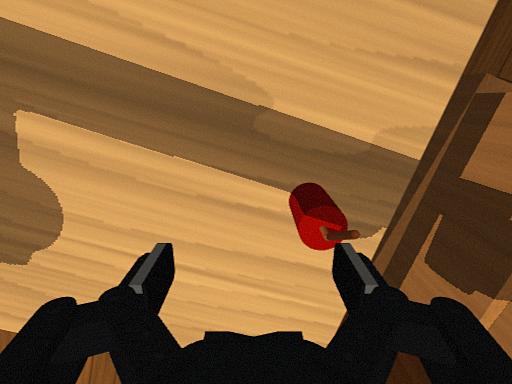

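The arm has not moved. The picture is unchanged, and rows appear to need all four fields.

send_rows(rows=[{"tx": 0, "ty": 0, "tz": 0, "spin": 0.14}, {"tx": 0, "ty": 0, "tz": 0, "spin": 0.145}, {"tx": 4, "ty": -4, "tz": 0, "spin": 0}, {"tx": 4, "ty": -4, "tz": 0, "spin": 0}, {"tx": 4, "ty": -4, "tz": 0, "spin": 0}, {"tx": 4, "ty": -4, "tz": 0, "spin": 0}, {"tx": 4, "ty": -4, "tz": 0, "spin": 0}, {"tx": 4, "ty": -4, "tz": 0, "spin": 0}], gripper=0)

```text
t: 2.0
tcp_pos: [0.3674, -0.3145, 0.2315]
tool_rot: [[1.0, -0.002, 0.0], [-0.002, -1.0, -0.001], [0.0, 0.001, -1.0]]
contact_force: [1.1, -0.8, 0.1]
gripper_width: 1.004
```

send_rows(rows=[{"tx": 3, "ty": -2.5, "tz": 0, "spin": 0}, {"tx": 3, "ty": -2.5, "tz": 0, "spin": 0}, {"tx": 3, "ty": -2.5, "tz": 0, "spin": 0}, {"tx": 3, "ty": -2.5, "tz": 0, "spin": 0}, {"tx": 1, "ty": -1, "tz": 0, "spin": 0}, {"tx": 0, "ty": 0, "tz": 0, "spin": 0}, {"tx": 0, "ty": 0, "tz": 0, "spin": 0}, {"tx": 0, "ty": 0, "tz": 0, "spin": 0}])

```text
t: 2.8
tcp_pos: [0.4957, -0.2071, 0.2313]
tool_rot: [[1.0, -0.002, -0.0], [-0.002, -1.0, -0.0], [-0.0, 0.0, -1.0]]
contact_force: [0.2, -0.8, -0.2]
gripper_width: 1.0
```

```bash
python3 look.py w2
```

```text
2.8 [ 0.4957 -0.2071  0.2313] yaw -0.14 F [ 0.25 -0.81 -0.18] 1.0002057669243354
cam [ 0.57594345 -0.208156    0.373128  ]
```

View pics/w2.png

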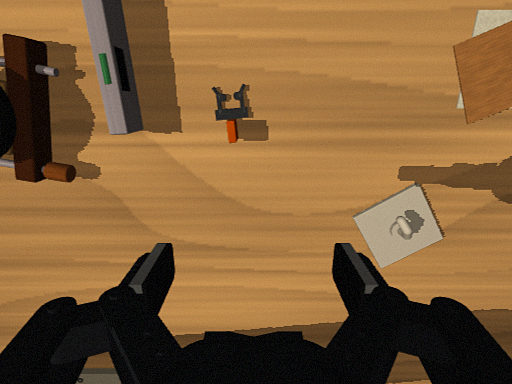

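The wrist view shows the clip at (233,110), mouth pointing up in the image, with the fin at (232,131). I zoom in to measure it.

Run:
```python
import cv2
a=cv2.imread("pics/w2.png"); cv2.imwrite("pics/w2z.png",cv2.resize(a[75:155,190:290],None,fx=7,fy=7,interpolation=cv2.INTER_CUBIC))
```

```text
(no output)
```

View pics/w2z.png

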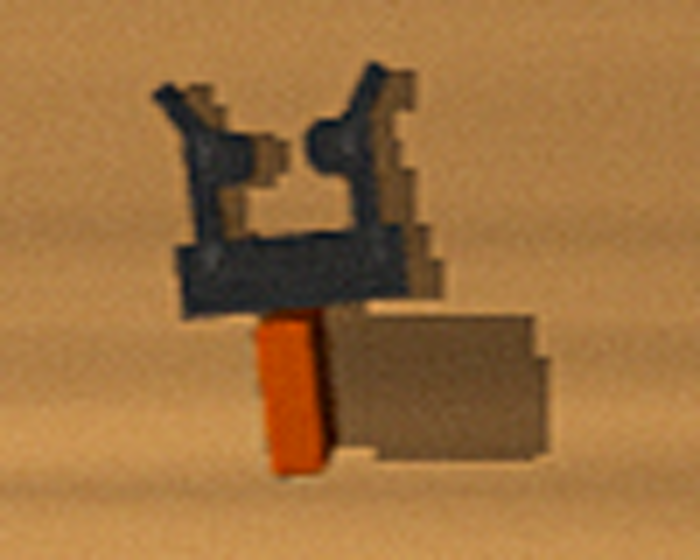

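Run:
```python
from h import *; import pickle
c,s=pickle.load(open("pics/w2.pkl","rb"))
p=lambda x,y,z:onz(c,190+(x-3)/7,75+(y-3)/7,z)*1000
br=[p(*q,.006) for q in[(178,248),(402,228),(186,318),(410,295)]]
tp=[p(*q,.006) for q in[(162,92),(378,68)]]
fn=[p(*q,.04) for q in[(258,333),(312,322),(325,468),(275,474)]]
print(np.round(br,1),np.round(tp,1),np.round(fn,1),sep="\n")
bc=np.mean(br,0);tc=np.mean(tp,0);fc=np.mean(fn,0);print(bc,tc,fc)
for v in(br[0]-br[1],br[2]-br[3],tp[0]-tp[1]): print(np.degrees(np.arctan2(-v[0],v[1])))
v=tc-fc;print(np.degrees(np.arctan2(v[1],v[0])),np.hypot(v[0],v[1]),"exp 53")
```

```text
[[ 563.1 -159.3    6. ]
 [ 566.4 -200.2    6. ]
 [ 550.7 -160.2    6. ]
 [ 554.6 -201.6    6. ]]
[[ 589.8 -157.7    6. ]
 [ 593.6 -196.3    6. ]]
[[ 550.5 -176.6   40. ]
 [ 552.3 -185.7   40. ]
 [ 528.  -187.4   40. ]
 [ 527.  -178.8   40. ]]
[ 558.68882151 -180.34774058    6.        ] [ 591.6887583  -177.00255462    6.        ] [ 539.42580712 -182.12364117   40.        ]
4.6732457113584855
5.461472739348926
5.707858324125287
5.59637253965175 52.51325160503295 exp 53
```

send_rows(rows=[{"tx": 0, "ty": 0, "tz": 0, "spin": -0.097}, {"tx": 2.3, "ty": -1.05, "tz": 1, "spin": 0}, {"tx": 2.25, "ty": -1.05, "tz": 1, "spin": 0}, {"tx": 0, "ty": 0, "tz": 4, "spin": 0}, {"tx": 0, "ty": 0, "tz": 4, "spin": 0}, {"tx": 0, "ty": 0, "tz": 4, "spin": 0}, {"tx": 0, "ty": 0, "tz": 0, "spin": 0}, {"tx": 0, "ty": 0, "tz": 0, "spin": 0}], gripper=90, newtons=40)

```text
t: 3.65
tcp_pos: [0.5395, -0.1818, 0.0921]
tool_rot: [[0.996, 0.094, -0.001], [0.094, -0.996, 0.0], [-0.001, -0.0, -1.0]]
contact_force: [-0.4, -0.1, 1.2]
gripper_width: 0.642
```

```bash
python3 look.py w3
```

```text
3.65 [ 0.5395 -0.1818  0.0921] yaw 5.42 F [-0.42 -0.11  1.16] 0.6418835862207484
cam [ 0.61937572 -0.17510011  0.23382542]
```

View pics/w3.png

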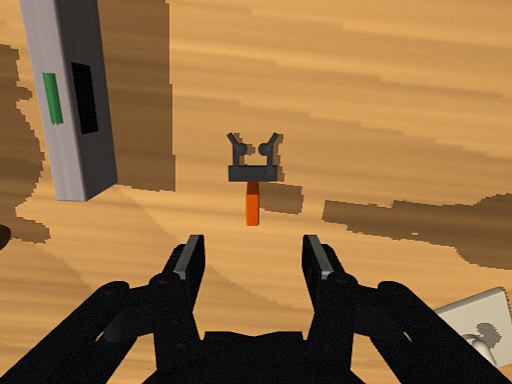

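The clip is centred between the jaws at column 253 and aligned with the tool. I check x once more before going down.

Run:
```python
from h import *; import pickle
c,s=pickle.load(open("pics/w3.pkl","rb"))
a=cv2.imread("pics/w3.png"); hsv=cv2.cvtColor(a,cv2.COLOR_BGR2HSV)
m=(hsv[...,0]<13)&(hsv[...,1]>200)&(hsv[...,2]>140); ys,xs=np.nonzero(m); print(xs.min(),xs.max(),ys.min(),ys.max())
for v in(ys.min(),ys.max()): print(onz(c,252.5,v,.04))
print(onz(c,252.5,181,.006), "exp bridge back = fin+13")
```

```text
246 257 184 225
[ 0.56051349 -0.18001937  0.04      ]
[ 0.52763665 -0.18307376  0.04      ]
[ 0.55286878 -0.18063324  0.006     ] exp bridge back = fin+13
```

send_rows(rows=[{"tx": 0, "ty": 0, "tz": 3, "spin": 0}, {"tx": 0, "ty": 0, "tz": 2.5, "spin": 0}, {"tx": 0, "ty": 0, "tz": 1.5, "spin": 0}, {"tx": 0, "ty": 0, "tz": 1, "spin": 0}, {"tx": 0, "ty": 0, "tz": 0.4, "spin": 0}, {"tx": 0, "ty": 0, "tz": 0, "spin": 0}, {"tx": 0, "ty": 0, "tz": 0, "spin": 0}, {"tx": 0, "ty": 0, "tz": 0, "spin": 0}])

```text
t: 4.5
tcp_pos: [0.5403, -0.1813, 0.0082]
tool_rot: [[0.995, 0.096, 0.001], [0.096, -0.995, -0.001], [0.001, 0.001, -1.0]]
contact_force: [0.1, 0.3, 0.0]
gripper_width: 0.65
```

send_rows(rows=[{"tx": 0, "ty": 0, "tz": 0, "spin": 0}, {"tx": 0, "ty": 0, "tz": 0, "spin": 0}, {"tx": 0, "ty": 0, "tz": 0, "spin": 0}, {"tx": 0, "ty": 0, "tz": 0, "spin": 0}, {"tx": 0, "ty": 0, "tz": 0, "spin": 0}, {"tx": 0, "ty": 0, "tz": 0, "spin": 0}, {"tx": 0, "ty": 0, "tz": 0, "spin": 0}, {"tx": 0, "ty": 0, "tz": 0, "spin": 0}], gripper=255, newtons=60)

```text
t: 5.3
tcp_pos: [0.5399, -0.1811, 0.0075]
tool_rot: [[0.995, 0.096, 0.0], [0.096, -0.995, -0.0], [0.0, 0.0, -1.0]]
contact_force: [-1.4, -0.1, 5.8]
gripper_width: 0.108
```

send_rows(rows=[{"tx": 0, "ty": 0, "tz": -1, "spin": 0}, {"tx": 0, "ty": 0, "tz": -3, "spin": 0}, {"tx": 0, "ty": 0, "tz": -4, "spin": 0}, {"tx": 0, "ty": 0, "tz": -4, "spin": 0}, {"tx": 0, "ty": 0, "tz": -4, "spin": 0}, {"tx": 0, "ty": 0, "tz": -2, "spin": 0}, {"tx": 0, "ty": 0, "tz": 0, "spin": 0}, {"tx": 0, "ty": 0, "tz": 0, "spin": 0}])

```text
t: 6.1
tcp_pos: [0.5396, -0.1809, 0.1872]
tool_rot: [[0.995, 0.096, 0.0], [0.096, -0.995, -0.0], [0.0, 0.0, -1.0]]
contact_force: [0.0, 0.5, -1.6]
gripper_width: 0.109
```

```bash
python3 look.py w4
```

```text
6.1 [ 0.5396 -0.1809  0.1872] yaw 5.49 F [ 0.    0.5  -1.56] 0.1091038181485972
cam [ 0.61943288 -0.17410903  0.32899793]
```

View pics/w4.png

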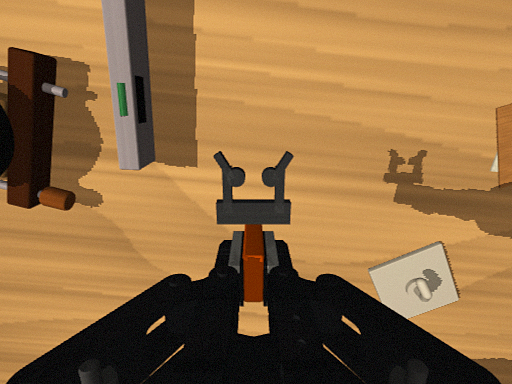

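Grasped: the clip is level and square in the jaws at (253,210). Now I move to look at the wheel from above.

send_rows(rows=[{"tx": -0.4, "ty": -3, "tz": 0, "spin": 0}, {"tx": -0.4, "ty": -4.7, "tz": 0, "spin": 0}, {"tx": -0.4, "ty": -4.7, "tz": 0, "spin": 0}, {"tx": -0.4, "ty": -4.7, "tz": 0, "spin": 0}, {"tx": -0.4, "ty": -4.7, "tz": 0, "spin": 0}, {"tx": -0.4, "ty": -4.7, "tz": 0, "spin": 0}, {"tx": -0.4, "ty": -3.5, "tz": 0, "spin": 0}, {"tx": -0.2, "ty": -1.2, "tz": 0, "spin": 0}])

```text
t: 6.95
tcp_pos: [0.4784, 0.1293, 0.1859]
tool_rot: [[0.995, 0.099, -0.003], [0.099, -0.995, 0.0], [-0.003, -0.001, -1.0]]
contact_force: [-0.0, -0.4, -0.2]
gripper_width: 0.103
```

send_rows(rows=[{"tx": 0, "ty": 0, "tz": 0, "spin": 0}, {"tx": 0, "ty": 0, "tz": 0, "spin": 0}, {"tx": 0, "ty": 0, "tz": 0, "spin": 0}, {"tx": 0, "ty": 0, "tz": 0, "spin": 0}, {"tx": 0, "ty": 0, "tz": 0, "spin": 0}, {"tx": 0, "ty": 0, "tz": 0, "spin": 0}, {"tx": 0, "ty": 0, "tz": 0, "spin": 0}, {"tx": 0, "ty": 0, "tz": 0, "spin": 0}])

```text
t: 7.75
tcp_pos: [0.4801, 0.1266, 0.1873]
tool_rot: [[0.995, 0.095, 0.0], [0.095, -0.995, -0.0], [0.0, 0.0, -1.0]]
contact_force: [0.2, -0.1, -0.3]
gripper_width: 0.107
```

```bash
python3 look.py w5; python3 -c "
import cv2
a=cv2.imread('pics/w5.png');cv2.imwrite('pics/w5z.png',cv2.resize(a[20:240,130:380],None,fx=2.7,fy=2.7,interpolation=cv2.INTER_CUBIC))"
```

```text
7.75 [0.4801 0.1266 0.1873] yaw 5.48 F [ 0.23 -0.07 -0.26] 0.10651650231929229
cam [0.55993398 0.13335047 0.32910261]
```

View pics/w5z.png

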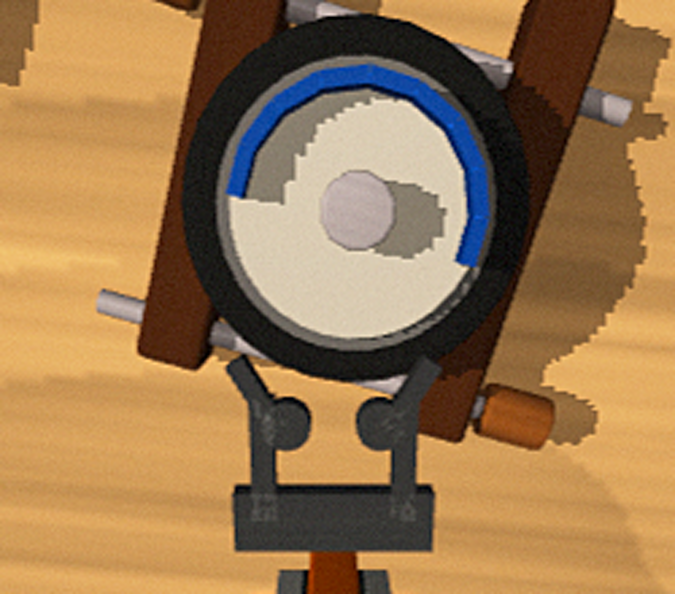

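The head is at zoomed pixel (358,210), with the collar ends at (236,195) and (468,266). The insertion direction is turned about 17° clockwise from the tool's x.

Run:
```python
from h import *; import pickle
c,s=pickle.load(open("pics/w5.pkl","rb"))
im=cv2.imread("pics/w5.png"); hsv=cv2.cvtColor(im,cv2.COLOR_BGR2HSV)
p=lambda x,y,z:onz(c,130+(x-1)/2.7,20+(y-1)/2.7,z)*1000
head=p(358,210,.088);print("head",head)
e=[p(236,193,.082),p(468,264,.082)]; print("ends",np.round(e,1),np.mean(e,0)); v=e[0]-e[1]; print("yaw ends",np.degrees(np.arctan2(-v[0],v[1])),np.hypot(*v[:2]))
b=(hsv[...,0]>100)&(hsv[...,0]<125)&(hsv[...,1]>150)&(hsv[...,2]>80); b[:20]=0
ys,xs=np.nonzero(b); P=np.array([onz(c,x,y,.082)*1000 for x,y in zip(xs,ys)])[:,:2]
from scipy.optimize import least_squares
q=least_squares(lambda q:np.hypot(*(P-q[:2]).T)-q[2],[560,127,38],loss='soft_l1').x; print("collar circ",q)
d=P-q[:2]; ang=np.degrees(np.arctan2(d[:,1],d[:,0])); print("ang",ang.min(),ang.max(),(np.percentile(ang,.3)+np.percentile(ang,99.7))/2)
# rails
for (x0,y0,x1,y1) in[(197,100,138,355),(612,20,465,440)]:
  A,B=p(x0,y0,.036),p(x1,y1,.036);v=A-B;print("rail",np.degrees(np.arctan2(v[1],v[0])))
# scene/side circle of blue too
# tyre outline fit, head fit
# clip measurement
t=s['tcp_pos']; R=s['tool_rot']
for z in (.1795+.006,):
  for q in[(234,488),(434,488),(233,550),(435,550),(232,366),(434,364)]: print("clip in tool",np.round(R.T@(p(*q,z)/1000-t)*1000,1))
```

```text
head [562.14015353 126.10130665  88.        ]
ends [[563.6 164.3  82. ]
 [549.2  89.1  82. ]] [556.39931691 126.69990016  82.        ]
yaw ends -10.853091741651033 76.61502746985082
collar circ [562.28785739 126.36502094  38.15069872]
ang -109.98713810786167 88.92569481758709 -10.65580473156384
rail -11.923976570510954
rail -10.251085828500985
clip in tool [ 27.  -19.7   1.8]
clip in tool [26.9 21.4  1.8]
clip in tool [ 13.  -20.5   1.8]
clip in tool [13.  22.1  1.8]
clip in tool [ 52.3 -19.    1.8]
clip in tool [52.6 20.3  1.8]
```

send_rows(rows=[{"tx": 0, "ty": 0, "tz": 0, "spin": 0.142}, {"tx": 0, "ty": 0, "tz": 0, "spin": 0.142}, {"tx": 0.7, "ty": -0.8, "tz": 1.5, "spin": 0}, {"tx": 0.7, "ty": -0.77, "tz": 2.5, "spin": 0}, {"tx": 0, "ty": 0, "tz": 2.5, "spin": 0}, {"tx": 0, "ty": 0, "tz": 0, "spin": 0}, {"tx": 0, "ty": 0, "tz": 0, "spin": 0}, {"tx": 0, "ty": 0, "tz": 0, "spin": 0}])

```text
t: 8.6
tcp_pos: [0.4917, 0.0635, 0.1246]
tool_rot: [[0.997, -0.078, 0.002], [-0.078, -0.995, 0.063], [-0.003, -0.063, -0.998]]
contact_force: [0.3, 0.7, -1.1]
gripper_width: 0.107
```

```bash
python3 look.py w6; python3 -c "
import cv2
a=cv2.imread('pics/w6.png');cv2.imwrite('pics/w6z.png',cv2.resize(a[0:240,120:390],None,fx=2.5,fy=2.5,interpolation=cv2.INTER_CUBIC))"
```

```text
8.6 [0.4917 0.0635 0.1246] yaw -4.49 F [ 0.34  0.67 -1.06] 0.10727920278724369
cam [0.57144157 0.0472872  0.26578514]
```

View pics/w6z.png

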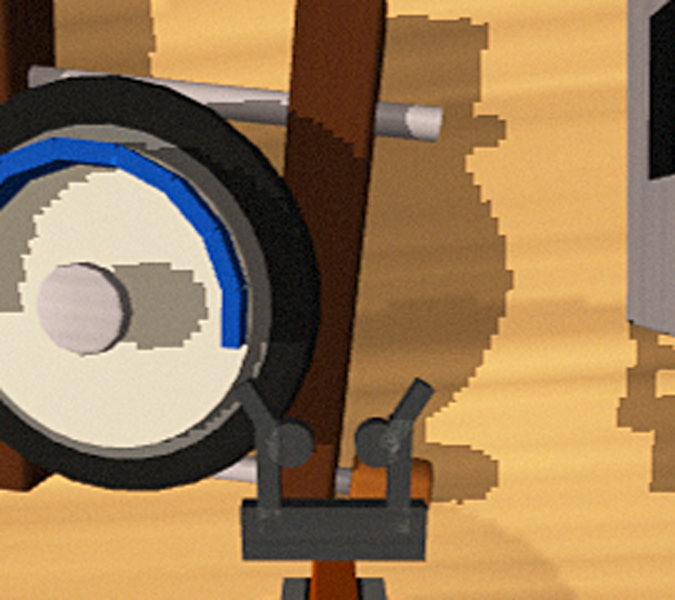

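The arm did not follow the command. It went to y = 0.0635 with a 3.6° tilt, so I check for a joint limit.

Run:
```python
from h import *
s=r.read_state();print(s['qpos'].round(2),s['tool_rot'].round(4), s['effort'].round(1),s['contact_force'],s['torque'])
```

```text
[ -4.54  12.7  -17.89  59.59   3.63 179.94] [[ 0.9969 -0.0782  0.0018]
 [-0.0782 -0.9949  0.0634]
 [-0.0031 -0.0634 -0.998 ]] [ -0.1 -49.1  31.2   0.1   0.2  -0. ] [0.4993473  0.51359726 0.36694668] [-0.09213285 -0.04536981 -0.0306045 ]
```

Joint 6 is at its 180° limit. At this place the tool has to be wound about a full turn the other way. I raise it and spin it back first.

send_rows(rows=[{"tx": 0, "ty": 0, "tz": -2, "spin": -0.1}, {"tx": 0, "ty": 0, "tz": -3, "spin": -0.1}, {"tx": 0, "ty": 0, "tz": -3, "spin": -0.1}, {"tx": 0, "ty": 0, "tz": 0, "spin": -0.1}, {"tx": 0, "ty": 0, "tz": 0, "spin": -0.1}, {"tx": 0, "ty": 0, "tz": 0, "spin": 0}, {"tx": 0, "ty": 0, "tz": 0, "spin": 0}, {"tx": 0, "ty": 0, "tz": 0, "spin": 0}])

```text
t: 9.45
tcp_pos: [0.4911, 0.0584, 0.2033]
tool_rot: [[0.913, 0.407, 0.0], [0.406, -0.912, 0.064], [0.026, -0.058, -0.998]]
contact_force: [-0.4, 0.9, -1.3]
gripper_width: 0.107
```

```bash
cat > st.py <<'E'
from h import *
s=r.read_state();R=s['tool_rot'];print(s['t'],s['qpos'].round(2),s['tcp_pos'].round(4),"z",R[:,2].round(4),"yaw",np.degrees(np.arctan2(R[1,0],R[0,0])).round(2),"F",s['contact_force'].round(2))
E
python3 st.py
```

```text
9.45 [ -5.15   9.9   -9.45  70.96   3.63 150.82] [0.4911 0.0584 0.2033] z [ 2.00e-04  6.35e-02 -9.98e-01] yaw 23.97 F [-0.36  0.95 -1.3 ]
```

send_rows(rows=[{"tx": 0, "ty": 0, "tz": 0, "spin": -0.147}, {"tx": 0, "ty": 0, "tz": 0, "spin": -0.147}, {"tx": 0, "ty": 0, "tz": 0, "spin": -0.147}, {"tx": 0, "ty": 0, "tz": 0, "spin": -0.147}, {"tx": 0, "ty": 0, "tz": 0, "spin": -0.147}, {"tx": 0, "ty": 0, "tz": 0, "spin": -0.147}, {"tx": 0, "ty": 0, "tz": 0, "spin": -0.147}, {"tx": 0, "ty": 0, "tz": 0, "spin": -0.147}])

```text
t: 10.25
tcp_pos: [0.4911, 0.0584, 0.203]
tool_rot: [[-0.031, 1.0, -0.0], [0.997, 0.031, 0.064], [0.064, 0.002, -0.998]]
contact_force: [-0.5, -0.1, 0.0]
gripper_width: 0.108
```

send_rows(rows=[{"tx": 0, "ty": 0, "tz": 0, "spin": -0.147}, {"tx": 0, "ty": 0, "tz": 0, "spin": -0.147}, {"tx": 0, "ty": 0, "tz": 0, "spin": -0.147}, {"tx": 0, "ty": 0, "tz": 0, "spin": -0.147}, {"tx": 0, "ty": 0, "tz": 0, "spin": -0.147}, {"tx": 0, "ty": 0, "tz": 0, "spin": -0.147}, {"tx": 0, "ty": 0, "tz": 0, "spin": -0.147}, {"tx": 0, "ty": 0, "tz": 0, "spin": -0.147}])

```text
t: 11.05
tcp_pos: [0.4911, 0.0584, 0.2031]
tool_rot: [[-0.935, 0.356, -0.0], [0.355, 0.933, 0.064], [0.023, 0.059, -0.998]]
contact_force: [-0.1, 0.4, -1.0]
gripper_width: 0.107
```

send_rows(rows=[{"tx": 0, "ty": 0, "tz": 0, "spin": -0.147}, {"tx": 0, "ty": 0, "tz": 0, "spin": -0.147}, {"tx": 0, "ty": 0, "tz": 0, "spin": -0.147}, {"tx": 0, "ty": 0, "tz": 0, "spin": -0.147}, {"tx": 0, "ty": 0, "tz": 0, "spin": -0.147}, {"tx": 0, "ty": 0, "tz": 0, "spin": -0.147}, {"tx": 0, "ty": 0, "tz": 0, "spin": -0.147}, {"tx": 0, "ty": 0, "tz": 0, "spin": -0.147}])

```text
t: 11.85
tcp_pos: [0.4911, 0.0584, 0.203]
tool_rot: [[-0.688, -0.726, -0.0], [-0.724, 0.687, 0.064], [-0.046, 0.044, -0.998]]
contact_force: [1.2, 0.4, -0.1]
gripper_width: 0.108
```

send_rows(rows=[{"tx": 0, "ty": 0, "tz": 0, "spin": -0.147}, {"tx": 0, "ty": 0, "tz": 0, "spin": -0.147}, {"tx": 0, "ty": 0, "tz": 0, "spin": -0.147}, {"tx": 0, "ty": 0, "tz": 0, "spin": -0.147}, {"tx": 0, "ty": 0, "tz": 0, "spin": -0.147}, {"tx": 0, "ty": 0, "tz": 0, "spin": -0.147}, {"tx": 0, "ty": 0, "tz": 0, "spin": -0.147}, {"tx": 0, "ty": 0, "tz": 0, "spin": 0}])

```text
t: 12.65
tcp_pos: [0.4911, 0.0584, 0.203]
tool_rot: [[0.264, -0.965, -0.0], [-0.963, -0.263, 0.064], [-0.061, -0.016, -0.998]]
contact_force: [-0.1, -0.3, -0.3]
gripper_width: 0.109
```

```bash
python3 st.py
```

```text
12.65 [  -5.15    9.92   -9.46   70.96    3.63 -110.45] [0.4911 0.0584 0.203 ] z [-4.00e-04  6.36e-02 -9.98e-01] yaw -74.68 F [-0.08 -0.28 -0.25]
```

send_rows(rows=[{"tx": 0, "ty": 0, "tz": 0, "spin": -0.147}, {"tx": 0, "ty": 0, "tz": 0, "spin": -0.147}, {"tx": 0, "ty": 0, "tz": 0, "spin": -0.147}, {"tx": 0, "ty": 0, "tz": 0, "spin": -0.147}, {"tx": 0, "ty": 0, "tz": 0, "spin": -0.147}, {"tx": 0, "ty": 0, "tz": 0, "spin": -0.147}, {"tx": 0, "ty": 0, "tz": 0, "spin": -0.147}, {"tx": 0, "ty": 0, "tz": 0, "spin": -0.147}])

```text
t: 13.45
tcp_pos: [0.4911, 0.0584, 0.2031]
tool_rot: [[0.992, -0.129, -0.0], [-0.128, -0.99, 0.064], [-0.008, -0.063, -0.998]]
contact_force: [-0.6, -0.8, 0.1]
gripper_width: 0.106
```

send_rows(rows=[{"tx": 0, "ty": 0, "tz": 0, "spin": -0.1}, {"tx": 0, "ty": 0, "tz": 0, "spin": -0.05}, {"tx": 0, "ty": 0, "tz": 0, "spin": 0}, {"tx": 0, "ty": 0, "tz": 0, "spin": 0}, {"tx": 0, "ty": 0, "tz": 0, "spin": 0}, {"tx": 0, "ty": 0, "tz": 0, "spin": 0}, {"tx": 0, "ty": 0, "tz": 0, "spin": 0}, {"tx": 0, "ty": 0, "tz": 0, "spin": 0}])

```text
t: 14.25
tcp_pos: [0.4922, 0.0868, 0.2031]
tool_rot: [[1.0, -0.02, 0.001], [-0.02, -0.999, 0.041], [0.0, -0.041, -0.999]]
contact_force: [-0.1, -0.5, -0.3]
gripper_width: 0.105
```

```bash
python3 st.py
```

```text
14.25 [  -1.04   10.3    -8.93   70.75    2.36 -179.92] [0.4922 0.0868 0.2031] z [ 0.0012  0.0412 -0.9991] yaw -1.12 F [-0.08 -0.55 -0.34]
```

The tilt is coming out as expected: joint 5 went from 3.63° to 2.36°. I continue.

send_rows(rows=[{"tx": 0, "ty": 0, "tz": 0, "spin": -0.08}, {"tx": 0, "ty": 0, "tz": 0, "spin": -0.08}, {"tx": 0, "ty": 0, "tz": 0, "spin": 0}, {"tx": 0, "ty": 0, "tz": 0, "spin": 0}, {"tx": 0, "ty": 0, "tz": 0, "spin": 0}, {"tx": 0, "ty": 0, "tz": 0, "spin": 0}, {"tx": 0, "ty": 0, "tz": 0, "spin": 0}, {"tx": 0, "ty": 0, "tz": 0, "spin": 0}])

```text
t: 15.05
tcp_pos: [0.4899, 0.1278, 0.2031]
tool_rot: [[0.997, 0.083, 0.005], [0.083, -0.997, 0.009], [0.005, -0.009, -1.0]]
contact_force: [1.2, 0.1, -1.3]
gripper_width: 0.109
```

```bash
python3 st.py
```

```text
15.05 [   4.82   10.9    -8.13   70.67    0.51 -179.94] [0.4899 0.1278 0.2031] z [ 0.0045  0.0094 -0.9999] yaw 4.76 F [ 1.15  0.14 -1.35]
```

send_rows(rows=[{"tx": 0, "ty": 0, "tz": 0, "spin": -0.043}, {"tx": 0, "ty": 0, "tz": 0, "spin": 0}, {"tx": 0, "ty": 0, "tz": 0, "spin": 0.147}, {"tx": 0, "ty": 0, "tz": 0, "spin": 0.135}, {"tx": 0, "ty": 0, "tz": 0, "spin": 0}, {"tx": 0, "ty": 0, "tz": 0, "spin": 0}, {"tx": 0, "ty": 0, "tz": 0, "spin": 0}, {"tx": 0, "ty": 0, "tz": 0, "spin": 0}])

```text
t: 15.85
tcp_pos: [0.4885, 0.1393, 0.2031]
tool_rot: [[0.986, -0.168, 0.006], [-0.168, -0.986, 0.001], [0.005, -0.002, -1.0]]
contact_force: [0.5, 0.7, -1.1]
gripper_width: 0.109
```

```bash
python3 st.py
```

```text
15.85 [ 6.4300e+00  1.1100e+01 -7.8700e+00  7.0710e+01  1.0000e-02 -1.6389e+02] [0.4885 0.1393 0.2031] z [ 5.5e-03  8.0e-04 -1.0e+00] yaw -9.67 F [ 0.45  0.69 -1.08]
```

Tilt is now 0.3° and yaw is right. I move to the pre-insertion pose and look.

send_rows(rows=[{"tx": 0, "ty": 0, "tz": 0, "spin": 0.02}, {"tx": 0.4, "ty": -0.1, "tz": 2, "spin": 0}, {"tx": 0.4, "ty": -0.1, "tz": 3, "spin": 0}, {"tx": 0, "ty": 0, "tz": 2.5, "spin": 0}, {"tx": 0, "ty": 0, "tz": 0.8, "spin": 0}, {"tx": 0, "ty": 0, "tz": 0, "spin": 0}, {"tx": 0, "ty": 0, "tz": 0, "spin": 0}, {"tx": 0, "ty": 0, "tz": 0, "spin": 0}])

```text
t: 16.65
tcp_pos: [0.498, 0.1398, 0.1214]
tool_rot: [[0.982, -0.19, 0.008], [-0.19, -0.982, 0.001], [0.007, -0.002, -1.0]]
contact_force: [-0.1, -0.8, -0.5]
gripper_width: 0.104
```

```bash
python3 st.py; python3 look.py w7; python3 -c "
import cv2
a=cv2.imread('pics/w7.png');cv2.imwrite('pics/w7z.png',cv2.resize(a[0:240,120:390],None,fx=2.5,fy=2.5,interpolation=cv2.INTER_CUBIC))"
```

```text
16.65 [ 6.3800e+00  1.4690e+01 -1.5530e+01  5.9320e+01  1.0000e-02 -1.6269e+02] [0.498  0.1398 0.1214] z [ 0.0077  0.001  -1.    ] yaw -10.93 F [-0.06 -0.82 -0.51]
16.65 [0.498  0.1398 0.1214] yaw -10.93 F [-0.06 -0.82 -0.51] 0.10381145500054709
cam [0.575575   0.12354357 0.26379996]
```

View pics/w7z.png

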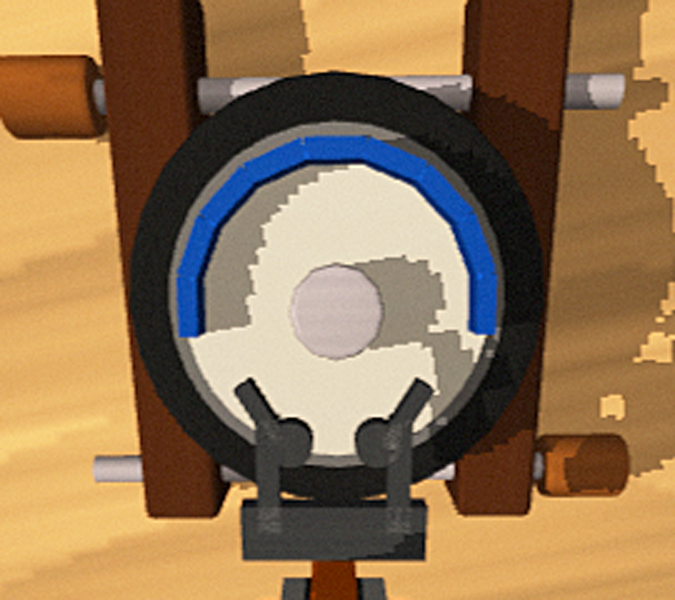

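The view shows the head at (336,311), the clip's mouth centred at (334,430), and collar ends level at (190,336) and (484,332). I work out the offsets.

Run:
```python
from h import *; import pickle
c,s=pickle.load(open("pics/w7.pkl","rb")); t=s['tcp_pos'];R=s['tool_rot']
p=lambda x,y,z:np.round(R.T@(onz(c,120+(x-1)/2.5,(y-1)/2.5,z)-t)*1000,1)
print("head",p(336,311,.088),"L",p(288,311,.088),p(383,311,.088),p(336,264,.088),p(336,358,.088))
print("ends",p(190,336,.082),p(484,332,.082))
zc=t[2]-.0075+.006
for q in[(242,502),(426,502),(242,558),(426,558),(234,380),(432,380)]: print("clip",p(*q,zc))
print(onz(c,120+335/2.5,310/2.5,.088))
```

```text
head [65.7  1.4 33.9] L [ 65.7 -10.5  34. ] [65.7 13.  33.9] [76.9  1.4 34. ] [54.1  1.4 33.8]
ends [ 58.9 -36.5  40. ] [59.9 39.7 39.8]
clip [ 27.2 -19.5   1.7]
clip [27.2 21.2  1.6]
clip [ 13.6 -20.1   1.7]
clip [13.6 21.7  1.5]
clip [ 54.3 -20.1   2. ]
clip [54.3 21.4  1.8]
[0.56251523 0.12606525 0.088     ]
```

send_rows(rows=[{"tx": 0, "ty": 0.06, "tz": 0, "spin": 0}, {"tx": 0, "ty": 0, "tz": 1, "spin": 0}, {"tx": 0, "ty": 0, "tz": 1.5, "spin": 0}, {"tx": 0, "ty": 0, "tz": 1, "spin": 0}, {"tx": 0, "ty": 0, "tz": 0.5, "spin": 0}, {"tx": 0, "ty": 0, "tz": 0, "spin": 0}, {"tx": 0, "ty": 0, "tz": 0, "spin": 0}, {"tx": 0, "ty": 0, "tz": 0, "spin": 0}])

```text
t: 17.5
tcp_pos: [0.4977, 0.1393, 0.0806]
tool_rot: [[0.982, -0.19, 0.006], [-0.19, -0.982, 0.001], [0.006, -0.002, -1.0]]
contact_force: [0.4, -0.7, 0.2]
gripper_width: 0.104
```

```bash
python3 st.py; python3 look.py w8; python3 -c "
import cv2
a=cv2.imread('pics/w8.png');cv2.imwrite('pics/w8z.png',cv2.resize(a[0:240,120:390],None,fx=2.5,fy=2.5,interpolation=cv2.INTER_CUBIC))"
```

```text
17.5 [ 6.3200e+00  1.6690e+01 -1.9330e+01  5.3610e+01  1.0000e-02 -1.6276e+02] [0.4977 0.1393 0.0806] z [ 6.4e-03  9.0e-04 -1.0e+00] yaw -10.93 F [ 0.43 -0.72  0.2 ]
17.5 [0.4977 0.1393 0.0806] yaw -10.93 F [ 0.43 -0.72  0.2 ] 0.10426308892327782
cam [0.57548686 0.12296066 0.22284164]
```

View pics/w8z.png

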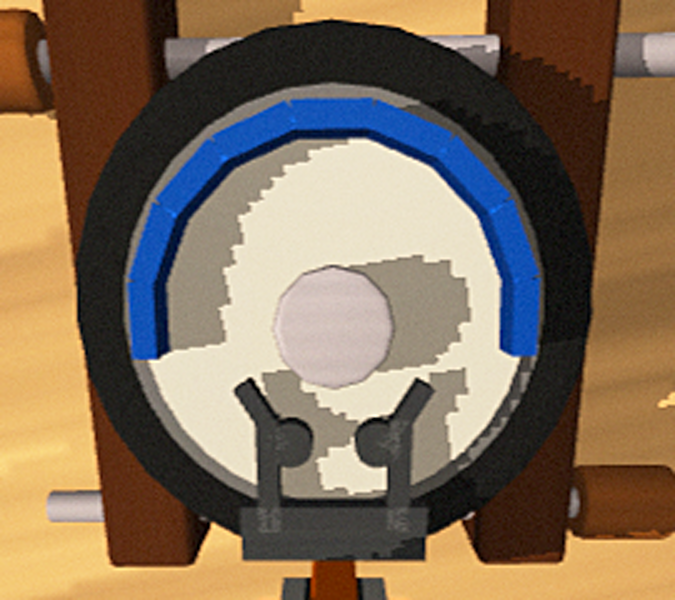

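Head, collar and mouth are now all centred at about column 334. I lower gently to feel for the hub face.

send_rows(rows=[{"tx": 0, "ty": 0, "tz": 0.05, "spin": 0}, {"tx": 0, "ty": 0, "tz": 0.05, "spin": 0}, {"tx": 0, "ty": 0, "tz": 0.05, "spin": 0}, {"tx": 0, "ty": 0, "tz": 0.05, "spin": 0}, {"tx": 0, "ty": 0, "tz": 0, "spin": 0}, {"tx": 0, "ty": 0, "tz": 0, "spin": 0}, {"tx": 0, "ty": 0, "tz": 0, "spin": 0}, {"tx": 0, "ty": 0, "tz": 0, "spin": 0}])

```text
t: 18.35
tcp_pos: [0.4974, 0.1392, 0.0781]
tool_rot: [[0.982, -0.19, 0.006], [-0.19, -0.982, 0.001], [0.005, -0.002, -1.0]]
contact_force: [0.4, -0.1, -1.1]
gripper_width: 0.106
```

send_rows(rows=[{"tx": 0, "ty": 0, "tz": 0.05, "spin": 0}, {"tx": 0, "ty": 0, "tz": 0, "spin": 0}, {"tx": 0, "ty": 0, "tz": 0, "spin": 0}, {"tx": 0, "ty": 0, "tz": 0, "spin": 0}, {"tx": 0, "ty": 0, "tz": 0, "spin": 0}, {"tx": 0, "ty": 0, "tz": 0, "spin": 0}, {"tx": 0, "ty": 0, "tz": 0, "spin": 0}, {"tx": 0, "ty": 0, "tz": 0, "spin": 0}])

```text
t: 19.15
tcp_pos: [0.4974, 0.1392, 0.0776]
tool_rot: [[0.982, -0.19, 0.006], [-0.19, -0.982, 0.001], [0.005, -0.002, -1.0]]
contact_force: [0.3, -0.0, 0.8]
gripper_width: 0.108
```

send_rows(rows=[{"tx": 0, "ty": 0, "tz": 0.05, "spin": 0}, {"tx": 0, "ty": 0, "tz": 0, "spin": 0}, {"tx": 0, "ty": 0, "tz": 0, "spin": 0}, {"tx": 0, "ty": 0, "tz": 0, "spin": 0}, {"tx": 0, "ty": 0, "tz": 0, "spin": 0}, {"tx": 0, "ty": 0, "tz": 0, "spin": 0}, {"tx": 0, "ty": 0, "tz": 0, "spin": 0}, {"tx": 0, "ty": 0, "tz": 0, "spin": 0}])

```text
t: 19.95
tcp_pos: [0.4974, 0.1392, 0.0772]
tool_rot: [[0.982, -0.19, 0.006], [-0.19, -0.982, 0.001], [0.005, -0.002, -1.0]]
contact_force: [-1.0, -0.1, 3.1]
gripper_width: 0.108
```

```bash
python3 st.py
python3 - <<'E'
from h import *
F=[]
for i in range(3):
    im=imaging.camera("side"); F.append(r.read_state()['contact_force'])
print(np.round(F,2))
c=imaging.get_calibration("side"); u,v=proj(c,[.55,.13,.08]); u,v=int(u),int(v)
cv2.imwrite("pics/s8.png",cv2.resize(im[v-35:v+35,u-45:u+45,::-1],None,fx=8,fy=8,interpolation=cv2.INTER_CUBIC))
E
```

```text
19.95 [ 6.3100e+00  1.6870e+01 -1.9630e+01  5.3160e+01  1.0000e-02 -1.6275e+02] [0.4974 0.1392 0.0772] z [ 5.7e-03  8.0e-04 -1.0e+00] yaw -10.93 F [-0.96 -0.07  3.09]
[[-1.29 -0.6   3.61]
 [-0.48 -0.9   3.27]
 [-0.88  0.17  3.39]]
```

View pics/s8.png

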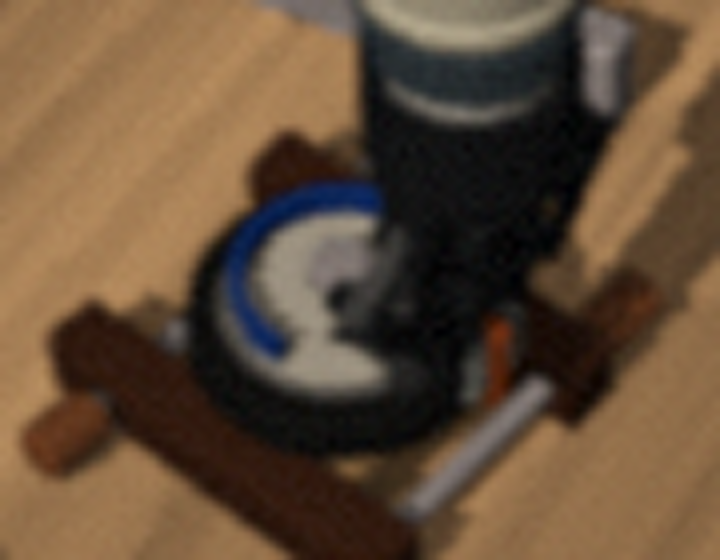

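Contact with the hub at 3.4 N, TCP z = 0.0772. I back off 0.5 mm to hover and advance freely toward the axle.

send_rows(rows=[{"tx": 0, "ty": 0, "tz": -0.06, "spin": 0}, {"tx": 0.2, "ty": 0, "tz": 0, "spin": 0}, {"tx": 0.3, "ty": 0, "tz": 0, "spin": 0}, {"tx": 0.3, "ty": 0, "tz": 0, "spin": 0}, {"tx": 0.3, "ty": 0, "tz": 0, "spin": 0}, {"tx": 0.2, "ty": 0, "tz": 0, "spin": 0}, {"tx": 0.1, "ty": 0, "tz": 0, "spin": 0}, {"tx": 0, "ty": 0, "tz": 0, "spin": 0}])

```text
t: 20.9
tcp_pos: [0.5112, 0.1365, 0.0777]
tool_rot: [[0.982, -0.19, 0.005], [-0.19, -0.982, 0.001], [0.005, -0.002, -1.0]]
contact_force: [0.1, 0.3, -1.0]
gripper_width: 0.106
```

```bash
python3 look.py w9; python3 -c "
import cv2
a=cv2.imread('pics/w9.png');cv2.imwrite('pics/w9z.png',cv2.resize(a[0:240,120:390],None,fx=2.5,fy=2.5,interpolation=cv2.INTER_CUBIC))"
```

```text
20.9 [0.5112 0.1365 0.0777] yaw -10.93 F [ 0.11  0.28 -1.  ] 0.10642591692007942
cam [0.58914482 0.12022192 0.21991556]
```

View pics/w9z.png

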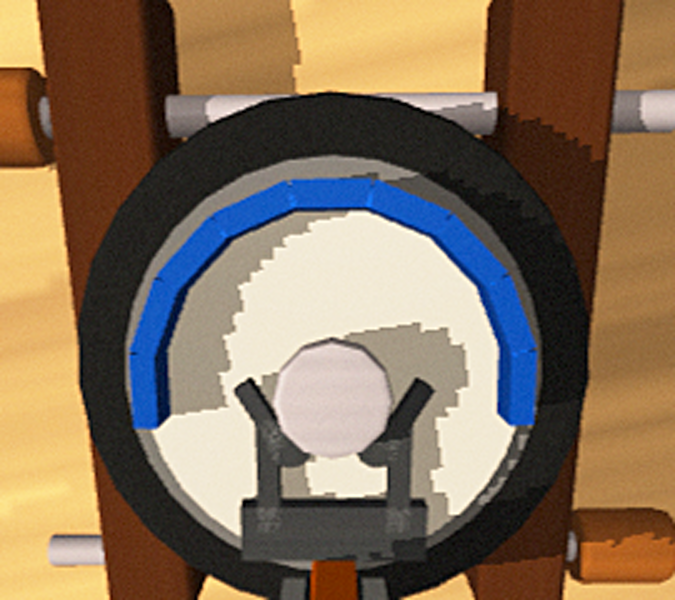

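The mouth is going under the head (334,398), centred and free of force. I continue at 1 mm per row.

send_rows(rows=[{"tx": 0.1, "ty": 0, "tz": 0, "spin": 0}, {"tx": 0.1, "ty": 0, "tz": 0, "spin": 0}, {"tx": 0.1, "ty": 0, "tz": 0, "spin": 0}, {"tx": 0.1, "ty": 0, "tz": 0, "spin": 0}, {"tx": 0.1, "ty": 0, "tz": 0, "spin": 0}, {"tx": 0.1, "ty": 0, "tz": 0, "spin": 0}, {"tx": 0.1, "ty": 0, "tz": 0, "spin": 0}, {"tx": 0.1, "ty": 0, "tz": 0, "spin": 0}])

```text
t: 21.75
tcp_pos: [0.5185, 0.1351, 0.0776]
tool_rot: [[0.982, -0.189, 0.004], [-0.189, -0.982, 0.001], [0.004, -0.002, -1.0]]
contact_force: [-3.1, 0.6, -0.4]
gripper_width: 0.108
```

send_rows(rows=[{"tx": 0.1, "ty": 0, "tz": 0, "spin": 0}, {"tx": 0.1, "ty": 0, "tz": 0, "spin": 0}, {"tx": 0.1, "ty": 0, "tz": 0, "spin": 0}, {"tx": 0.1, "ty": 0, "tz": 0, "spin": 0}, {"tx": 0.1, "ty": 0, "tz": 0, "spin": 0}, {"tx": 0.1, "ty": 0, "tz": 0, "spin": 0}, {"tx": 0, "ty": 0, "tz": 0, "spin": 0}, {"tx": 0, "ty": 0, "tz": 0, "spin": 0}])

```text
t: 22.55
tcp_pos: [0.525, 0.1339, 0.0779]
tool_rot: [[0.982, -0.19, 0.006], [-0.19, -0.982, 0.001], [0.005, -0.002, -1.0]]
contact_force: [-1.2, -0.1, -2.1]
gripper_width: 0.105
```

```bash
python3 look.py w10; python3 -c "
import cv2
a=cv2.imread('pics/w10.png');cv2.imwrite('pics/w10z.png',cv2.resize(a[0:240,120:390],None,fx=2.5,fy=2.5,interpolation=cv2.INTER_CUBIC))"
```

```text
22.55 [0.525  0.1339 0.0779] yaw -10.93 F [-1.18 -0.11 -2.15] 0.10530738987743966
cam [0.60285777 0.11760098 0.22008894]
```

View pics/w10z.png

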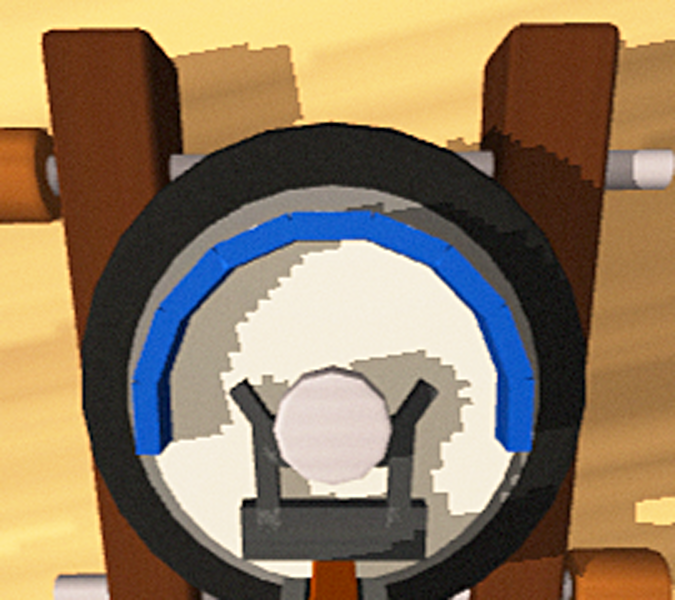

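The axle and wheel are now sliding back with the clip at about 3 N. I use 0.5 mm rows from here.

send_rows(rows=[{"tx": 0.06, "ty": 0, "tz": 0, "spin": 0}, {"tx": 0.06, "ty": 0, "tz": 0, "spin": 0}, {"tx": 0.06, "ty": 0, "tz": 0, "spin": 0}, {"tx": 0.06, "ty": 0, "tz": 0, "spin": 0}, {"tx": 0.06, "ty": 0, "tz": 0, "spin": 0}, {"tx": 0.06, "ty": 0, "tz": 0, "spin": 0}, {"tx": 0.06, "ty": 0, "tz": 0, "spin": 0}, {"tx": 0.06, "ty": 0, "tz": 0, "spin": 0}])

```text
t: 23.4
tcp_pos: [0.5296, 0.133, 0.0779]
tool_rot: [[0.982, -0.19, 0.005], [-0.19, -0.982, 0.001], [0.005, -0.002, -1.0]]
contact_force: [-2.8, 1.2, -1.0]
gripper_width: 0.109
```

send_rows(rows=[{"tx": 0.06, "ty": 0, "tz": 0, "spin": 0}, {"tx": 0.06, "ty": 0, "tz": 0, "spin": 0}, {"tx": 0.06, "ty": 0, "tz": 0, "spin": 0}, {"tx": 0.06, "ty": 0, "tz": 0, "spin": 0}, {"tx": 0.06, "ty": 0, "tz": 0, "spin": 0}, {"tx": 0.06, "ty": 0, "tz": 0, "spin": 0}, {"tx": 0.06, "ty": 0, "tz": 0, "spin": 0}, {"tx": 0.06, "ty": 0, "tz": 0, "spin": 0}])

```text
t: 24.2
tcp_pos: [0.5343, 0.1321, 0.0779]
tool_rot: [[0.982, -0.19, 0.006], [-0.19, -0.982, 0.001], [0.005, -0.002, -1.0]]
contact_force: [-1.9, 1.1, 0.7]
gripper_width: 0.107
```

send_rows(rows=[{"tx": 0.06, "ty": 0, "tz": 0, "spin": 0}, {"tx": 0.06, "ty": 0, "tz": 0, "spin": 0}, {"tx": 0.06, "ty": 0, "tz": 0, "spin": 0}, {"tx": 0.06, "ty": 0, "tz": 0, "spin": 0}, {"tx": 0.06, "ty": 0, "tz": 0, "spin": 0}, {"tx": 0.06, "ty": 0, "tz": 0, "spin": 0}, {"tx": 0.06, "ty": 0, "tz": 0, "spin": 0}, {"tx": 0.06, "ty": 0, "tz": 0, "spin": 0}])

```text
t: 25.0
tcp_pos: [0.5386, 0.1312, 0.0778]
tool_rot: [[0.982, -0.189, 0.005], [-0.189, -0.982, 0.001], [0.004, -0.002, -1.0]]
contact_force: [-4.5, 0.9, 0.1]
gripper_width: 0.105
```

send_rows(rows=[{"tx": 0.05, "ty": 0, "tz": 0, "spin": 0}, {"tx": 0.05, "ty": 0, "tz": 0, "spin": 0}, {"tx": 0.05, "ty": 0, "tz": 0, "spin": 0}, {"tx": 0.05, "ty": 0, "tz": 0, "spin": 0}, {"tx": 0, "ty": 0, "tz": 0, "spin": 0}, {"tx": 0, "ty": 0, "tz": 0, "spin": 0}, {"tx": 0, "ty": 0, "tz": 0, "spin": 0}, {"tx": 0, "ty": 0, "tz": 0, "spin": 0}])

```text
t: 25.8
tcp_pos: [0.5414, 0.1307, 0.0781]
tool_rot: [[0.982, -0.19, 0.006], [-0.19, -0.982, 0.001], [0.006, -0.002, -1.0]]
contact_force: [0.9, 0.3, -0.7]
gripper_width: 0.108
```

```bash
cat > v.py <<'E'
import sys,subprocess,cv2
n=sys.argv[1]; print(subprocess.run(["python3","look.py",n],capture_output=True,text=True).stdout)
a=cv2.imread(f'pics/{n}.png');cv2.imwrite(f'pics/{n}z.png',cv2.resize(a[0:240,120:390],None,fx=2.5,fy=2.5,interpolation=cv2.INTER_CUBIC))
E
python3 v.py w11
```

```text
25.8 [0.5414 0.1307 0.0781] yaw -10.94 F [ 0.87  0.35 -0.7 ] 0.10809785232515069
cam [0.61916069 0.11446221 0.22040696]
```

View pics/w11z.png

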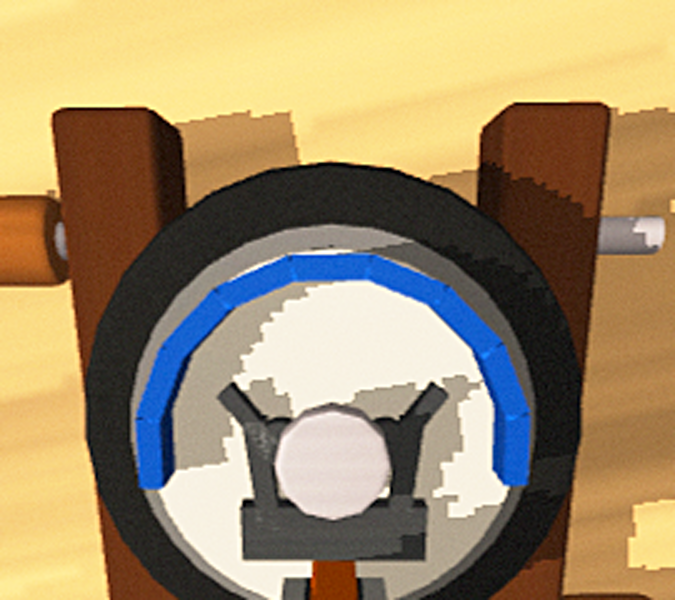

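The legs are spread (tips at 218 and 447), so the clip is part-way on. I compute how far.

```bash
cat > pos.py <<'E'
from h import *; import pickle,sys
for n,y in [a.split(":") for a in sys.argv[1:]]:
    c,s=pickle.load(open(f"pics/{n}.pkl","rb")); t=s['tcp_pos'];R=s['tool_rot']
    print(n,"head tool x,y",np.round((R.T@(onz(c,120+333/2.5,(float(y)-1)/2.5,.088)-t)*1000)[:2],1),"world",np.round(onz(c,120+333/2.5,(float(y)-1)/2.5,.088)*1000,1))
E
python3 pos.py w7:311 w8:326 w9:398 w10:426 w11:461
```

```text
w7 head tool x,y [65.7  0.9] world [562.6 126.6  88. ]
w8 head tool x,y [66.4  0.9] world [562.6 125.8  88. ]
w9 head tool x,y [53.   0.9] world [563.  125.6  88. ]
w10 head tool x,y [47.4  0.9] world [571.2 124.   88. ]
w11 head tool x,y [40.1  0.9] world [580.5 122.3  88. ]
```

send_rows(rows=[{"tx": 0.05, "ty": 0, "tz": 0, "spin": 0}, {"tx": 0.05, "ty": 0, "tz": 0, "spin": 0}, {"tx": 0.05, "ty": 0, "tz": 0, "spin": 0}, {"tx": 0.05, "ty": 0, "tz": 0, "spin": 0}, {"tx": 0, "ty": 0, "tz": 0, "spin": 0}, {"tx": 0, "ty": 0, "tz": 0, "spin": 0}, {"tx": 0, "ty": 0, "tz": 0, "spin": 0}, {"tx": 0, "ty": 0, "tz": 0, "spin": 0}])

```text
t: 26.65
tcp_pos: [0.543, 0.1304, 0.0779]
tool_rot: [[0.982, -0.19, 0.006], [-0.19, -0.982, 0.001], [0.005, -0.002, -1.0]]
contact_force: [0.7, 0.2, -0.8]
gripper_width: 0.104
```

```bash
python3 v.py w12
```

```text
26.65 [0.543  0.1304 0.0779] yaw -10.93 F [ 0.69  0.23 -0.8 ] 0.1042164406026766
cam [0.62089654 0.11411423 0.22015674]
```

View pics/w12z.png

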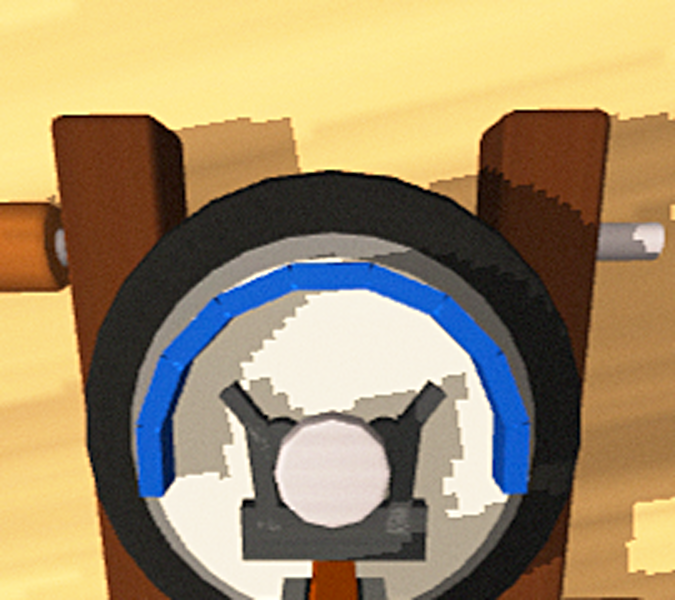

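The wheel is stationary while the clip advances, and the head has moved down to row 470. I continue.

send_rows(rows=[{"tx": 0.05, "ty": 0, "tz": 0, "spin": 0}, {"tx": 0.05, "ty": 0, "tz": 0, "spin": 0}, {"tx": 0.05, "ty": 0, "tz": 0, "spin": 0}, {"tx": 0.05, "ty": 0, "tz": 0, "spin": 0}, {"tx": 0.05, "ty": 0, "tz": 0, "spin": 0}, {"tx": 0, "ty": 0, "tz": 0, "spin": 0}, {"tx": 0, "ty": 0, "tz": 0, "spin": 0}, {"tx": 0, "ty": 0, "tz": 0, "spin": 0}])

```text
t: 27.5
tcp_pos: [0.5455, 0.1299, 0.078]
tool_rot: [[0.982, -0.19, 0.006], [-0.19, -0.982, 0.001], [0.005, -0.002, -1.0]]
contact_force: [1.5, 0.0, -0.8]
gripper_width: 0.11
```

```bash
python3 v.py w13
```

```text
27.5 [0.5455 0.1299 0.078 ] yaw -10.93 F [ 1.54  0.03 -0.83] 0.10951340850351426
cam [0.6233661  0.11364466 0.22024233]
```

View pics/w13z.png

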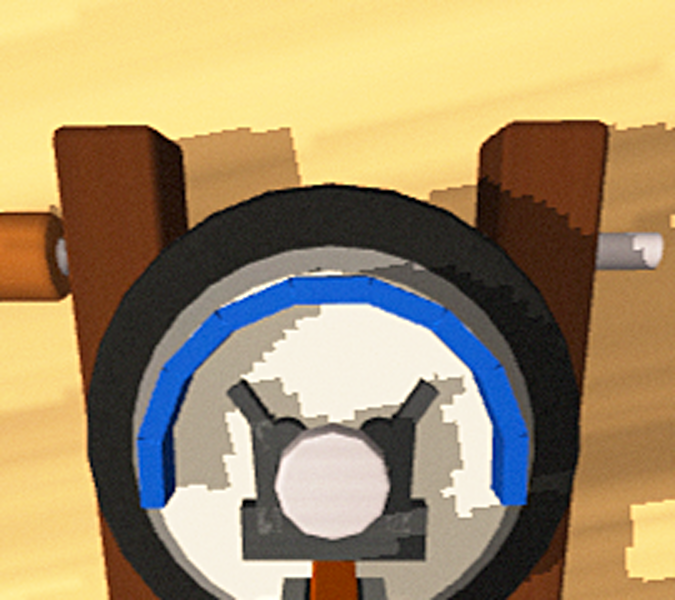

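```bash
python3 pos.py w11:461 w12:470 w13:482
```

```text
w11 head tool x,y [40.1  0.9] world [580.5 122.3  88. ]
w12 head tool x,y [38.3  0.9] world [580.4 122.3  88. ]
w13 head tool x,y [35.7  0.9] world [580.3 122.3  88. ]
```

send_rows(rows=[{"tx": 0.05, "ty": 0, "tz": 0, "spin": 0}, {"tx": 0.05, "ty": 0, "tz": 0, "spin": 0}, {"tx": 0.04, "ty": 0, "tz": 0, "spin": 0}, {"tx": 0, "ty": 0, "tz": 0, "spin": 0}, {"tx": 0, "ty": 0, "tz": 0, "spin": 0}, {"tx": 0, "ty": 0, "tz": 0, "spin": 0}, {"tx": 0, "ty": 0, "tz": 0, "spin": 0}, {"tx": 0, "ty": 0, "tz": 0, "spin": 0}])

```text
t: 28.35
tcp_pos: [0.5467, 0.1297, 0.0779]
tool_rot: [[0.982, -0.19, 0.005], [-0.19, -0.982, 0.001], [0.005, -0.002, -1.0]]
contact_force: [0.8, 0.1, -0.9]
gripper_width: 0.106
```

send_rows(rows=[{"tx": 0.04, "ty": 0, "tz": 0, "spin": 0}, {"tx": 0.04, "ty": 0, "tz": 0, "spin": 0}, {"tx": 0.04, "ty": 0, "tz": 0, "spin": 0}, {"tx": 0, "ty": 0, "tz": 0, "spin": 0}, {"tx": 0, "ty": 0, "tz": 0, "spin": 0}, {"tx": 0, "ty": 0, "tz": 0, "spin": 0}, {"tx": 0, "ty": 0, "tz": 0, "spin": 0}, {"tx": 0, "ty": 0, "tz": 0, "spin": 0}])

```text
t: 29.15
tcp_pos: [0.5478, 0.1295, 0.0779]
tool_rot: [[0.982, -0.19, 0.005], [-0.19, -0.982, 0.001], [0.005, -0.002, -1.0]]
contact_force: [-3.0, 0.2, 0.0]
gripper_width: 0.108
```

```bash
python3 v.py w14
```

```text
29.15 [0.5478 0.1295 0.0779] yaw -10.93 F [-2.96  0.16  0.04] 0.1078971501558902
cam [0.62573898 0.11318044 0.22012225]
```

View pics/w14z.png

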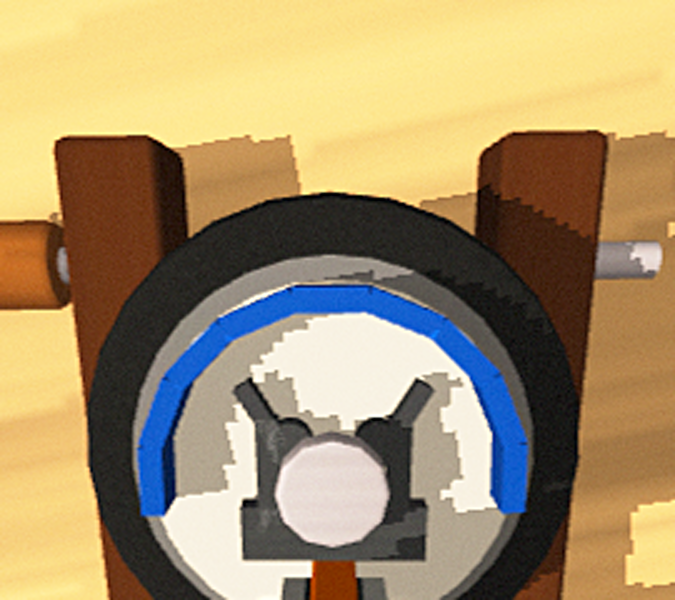

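The legs have closed to their original span (tips at 234 and 432), and force rises again at −3 N. That fits the seat bottoming on the axle. I press slightly more to confirm.

send_rows(rows=[{"tx": 0.04, "ty": 0, "tz": 0, "spin": 0}, {"tx": 0.04, "ty": 0, "tz": 0, "spin": 0}, {"tx": 0, "ty": 0, "tz": 0, "spin": 0}, {"tx": 0, "ty": 0, "tz": 0, "spin": 0}, {"tx": 0, "ty": 0, "tz": 0, "spin": 0}, {"tx": 0, "ty": 0, "tz": 0, "spin": 0}, {"tx": 0, "ty": 0, "tz": 0, "spin": 0}, {"tx": 0, "ty": 0, "tz": 0, "spin": 0}])

```text
t: 30.0
tcp_pos: [0.5484, 0.1293, 0.0779]
tool_rot: [[0.982, -0.19, 0.005], [-0.19, -0.982, 0.001], [0.005, -0.002, -1.0]]
contact_force: [-5.7, 0.8, 1.4]
gripper_width: 0.108
```

```bash
python3 v.py w15
python3 - <<'E'
from h import *
for n in ("w13","w14","w15"):
    im=cv2.imread(f"pics/{n}.png"); hsv=cv2.cvtColor(im,cv2.COLOR_BGR2HSV)
    # head: light greyish-pink disc
    col=im[:,253].astype(int); print(n,[(y,col[y].tolist()) for y in list(range(170,182))+list(range(212,222))][::3])
E
python3 pos.py w13:482 w14:490
```

```text
30.0 [0.5484 0.1293 0.0779] yaw -10.93 F [-5.66  0.83  1.39] 0.1083575066230082
cam [0.62645326 0.11304511 0.22009119]

w13 [(170, [84, 86, 91]), (173, [206, 212, 230]), (176, [211, 219, 233]), (179, [203, 212, 228]), (212, [209, 220, 231]), (215, [163, 170, 186]), (218, [76, 81, 82]), (221, [74, 78, 79])]
w14 [(170, [145, 165, 179]), (173, [82, 81, 94]), (176, [144, 147, 167]), (179, [216, 220, 233]), (212, [205, 211, 227]), (215, [215, 220, 234]), (218, [185, 191, 210]), (221, [73, 73, 77])]
w15 [(170, [145, 169, 183]), (173, [82, 87, 96]), (176, [122, 124, 138]), (179, [213, 220, 234]), (212, [205, 212, 226]), (215, [211, 221, 231]), (218, [200, 210, 228]), (221, [63, 68, 72])]
w13 head tool x,y [35.7  0.9] world [580.3 122.3  88. ]
w14 head tool x,y [34.1  0.9] world [581.  122.1  88. ]
```

View pics/w15z.png

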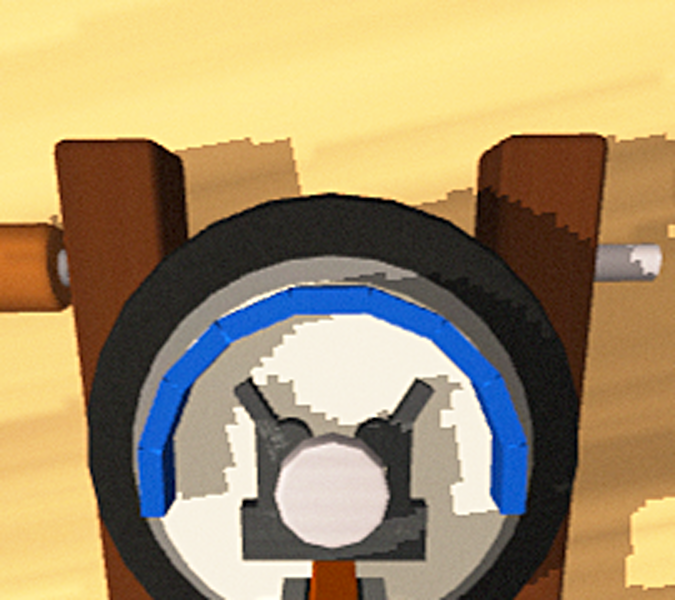

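The head no longer moves relative to the clip and the force rises only against the bush, so the clip is home. I unload and let go.

send_rows(rows=[{"tx": -0.06, "ty": 0, "tz": 0, "spin": 0}, {"tx": -0.06, "ty": 0, "tz": 0, "spin": 0}, {"tx": 0, "ty": 0, "tz": 0.03, "spin": 0}, {"tx": 0, "ty": 0, "tz": 0, "spin": 0}, {"tx": 0, "ty": 0, "tz": 0, "spin": 0}, {"tx": 0, "ty": 0, "tz": 0, "spin": 0}, {"tx": 0, "ty": 0, "tz": 0, "spin": 0}, {"tx": 0, "ty": 0, "tz": 0, "spin": 0}])

```text
t: 30.85
tcp_pos: [0.5476, 0.1295, 0.0777]
tool_rot: [[0.982, -0.19, 0.006], [-0.19, -0.982, 0.001], [0.005, -0.002, -1.0]]
contact_force: [-1.1, 0.8, 0.9]
gripper_width: 0.108
```

send_rows(rows=[{"tx": 0, "ty": 0, "tz": 0, "spin": 0}, {"tx": 0, "ty": 0, "tz": 0, "spin": 0}, {"tx": 0, "ty": 0, "tz": 0, "spin": 0}, {"tx": 0, "ty": 0, "tz": 0, "spin": 0}, {"tx": 0, "ty": 0, "tz": 0, "spin": 0}, {"tx": 0, "ty": 0, "tz": 0, "spin": 0}, {"tx": 0, "ty": 0, "tz": 0, "spin": 0}, {"tx": 0, "ty": 0, "tz": 0, "spin": 0}], gripper=140)

```text
t: 31.65
tcp_pos: [0.5475, 0.1295, 0.0777]
tool_rot: [[0.982, -0.19, 0.006], [-0.19, -0.982, 0.001], [0.005, -0.002, -1.0]]
contact_force: [-0.3, 1.0, -0.1]
gripper_width: 0.449
```

```bash
python3 v.py w16; python3 st.py
```

```text
31.65 [0.5475 0.1295 0.0777] yaw -10.93 F [-0.26  1.   -0.09] 0.44877531485294
cam [0.62545752 0.11324208 0.21988949]

31.7 [ 4.7500e+00  2.0860e+01 -1.3360e+01  5.5460e+01  2.0000e-02 -1.6432e+02] [0.5475 0.1295 0.0777] z [ 5.5e-03  8.0e-04 -1.0e+00] yaw -10.93 F [ 0.4  -0.25  0.83]
```

View pics/w16.png

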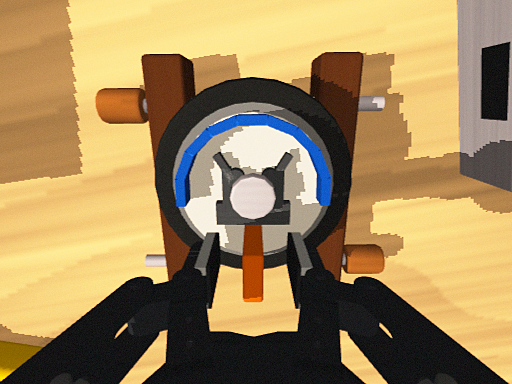

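The jaws are clear of the fin at (253,262) and the clip is in place. I go straight up.

send_rows(rows=[{"tx": 0, "ty": 0, "tz": -0.5, "spin": 0}, {"tx": 0, "ty": 0, "tz": -1.5, "spin": 0}, {"tx": 0, "ty": 0, "tz": -2, "spin": 0}, {"tx": 0, "ty": 0, "tz": -3, "spin": 0}, {"tx": 0, "ty": 0, "tz": -3, "spin": 0}, {"tx": -1.5, "ty": 0, "tz": -2, "spin": 0}, {"tx": 0, "ty": 0, "tz": 0, "spin": 0}, {"tx": 0, "ty": 0, "tz": 0, "spin": 0}])

```text
t: 32.5
tcp_pos: [0.5322, 0.1323, 0.1977]
tool_rot: [[0.982, -0.189, 0.007], [-0.189, -0.982, 0.001], [0.006, -0.002, -1.0]]
contact_force: [0.4, -0.4, -0.6]
gripper_width: 0.449
```

```bash
python3 v.py w17; python3 -c "
import cv2
a=cv2.imread('pics/w17.png');cv2.imwrite('pics/w17z.png',cv2.resize(a[60:220,160:350],None,fx=4,fy=3.7,interpolation=cv2.INTER_CUBIC))"
```

```text
32.5 [0.5322 0.1323 0.1977] yaw -10.92 F [ 0.43 -0.43 -0.6 ] 0.448873974491252
cam [0.61001695 0.11604047 0.340056  ]
```

View pics/w17z.png

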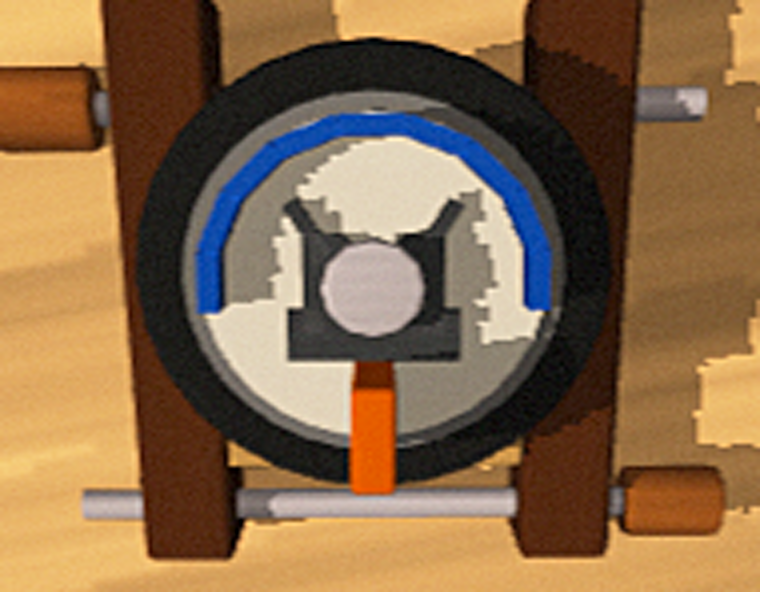

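The clip sits in the groove: head at (373,288), bridge's rear edge at row 360, leg tips at row 202. I measure the seat-to-axle distance and check the other objects.

Run:
```python
from h import *; import pickle
c,s=pickle.load(open("pics/w17.pkl","rb")); t=s['tcp_pos'];R=s['tool_rot']
p=lambda x,y,z:(R.T@(onz(c,160+(x-1.5)/4,60+(y-1.4)/3.7,z)-t)*1000)[:2]
h=p(373,288,.088)
print("head",h,"seat from back edge",p(374,361,.076)+[20,0]-h,"from tips",(p(286,207,.076)+p(462,204,.076))/2-[18,0]-h, "fin",p(374,(385+493)/2,.11)+[33,0]-h)
for n in("scene","side"):
    im=imaging.camera(n); cv2.imwrite(f"pics/{n}9.png",im[:,:,::-1]); o=cv2.imread(f"pics/{n}0.png")
    for th in["level","torch","tile"]:
        d=finder.cut_out(n,th); print(n,th,[np.round(x['rect']).tolist() for x in d[:1]])
```

```text
head [47.59528978  0.54264008] seat from back edge [-0.43501165  0.19418964] from tips [0.80921255 0.2294741 ] fin [1.01654429 0.19727141]
scene level [[297.0, 240.0, 119.0, 93.0]]
scene torch [[316.0, 114.0, 44.0, 25.0]]
scene tile [[105.0, 248.0, 49.0, 39.0]]
side level [[225.0, 177.0, 107.0, 49.0]]
side torch [[225.0, 330.0, 60.0, 47.0]]
side tile []
```

```bash
python3 -c "
import cv2,numpy as np
a=cv2.imread('pics/scene9.png');b=cv2.imread('pics/side9.png')
cv2.imwrite('pics/e.png',np.hstack([cv2.resize(a[130:210,240:340],(400,320),interpolation=2),cv2.resize(b[190:270,190:290],(400,320),interpolation=2)]))"
```

```text
(no output)
```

View pics/e.png

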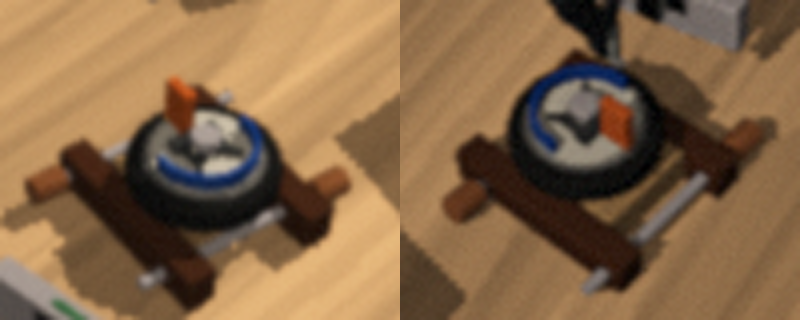

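The seat is within about 1 mm of the axis, the clip stands flat with its fin upright, and the gripper is clear. Handing in.

```bash
python3 -c "
from station import r
print(r.hand_in()); print(r.read_state()['t'])"
```

```text
the job is handed in; nothing more can be done
None
the job is handed in; nothing more can be done
```

The clip is in the axle groove and released, and the job was handed in at about 33 s. No verdict was reported.

**What I did:** I picked the clip up by its fin and touched it down on the hub face at about 3.4 N. I then lifted it about 0.5 mm clear of the face and pushed it in. The wheel slid back about 18 mm before it bore.

**Forces:** The highest push I read was about 5.7 N. Force is only reported at the end of each call, so the 7–9 N snap peak fell between readings and was never seen. I inferred the snap from the legs spreading and closing again, and from the clip no longer moving relative to the axle while the force rose.

**One fault on the way:** Joint 6 ran into its range limit while I was turning toward the wheel. The tool tilted 3.6° and moved 63 mm sideways, above the mount, with no contact force seen. I raised it, wound the joint the other way and brought the tilt back to about 0.3° before going in.

**Last checks:**
- **Seat position:** Three estimates put the seat −0.4, +0.8 and +1.0 mm from the axle along the push and 0.2 mm to the side. They disagree by about 1.4 mm, but all are within the 2.5 mm allowed.
- **Height and flatness:** I judged these only by eye from the pictures. The clip lies under the axle's head with its fin upright.
- **Objects to leave alone:** The level and torch are within about 2 px of their starting positions in both the scene and side pictures. The tile is within about 2 px in the scene picture, but the network did not find it in the final side picture.

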